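Check, unload and top up gas canisters

ROBOT

A 6-joint arm with a two-finger parallel gripper is mounted at the origin on the work surface. World frame = base frame: x ahead of the robot, y to its left, z up, the work surface at z = 0. Lengths are in m, angles in rad, forces in N, time in s.
With the tool pointing down it reaches from about 0.35 to 1 m from the base axis. Payload 7.1 kg.
Tool frame: the origin (TCP) lies on the centre line of the jaws, within the pads' length; the fingertips stand 25 mm ahead of it and the grasp point (between the pads) lies 6 mm ahead of it; z points along the fingers, y is the line along which they close (so a half turn about z gives the same grasp; the last joint's range is limited). The gripper opens to 85 mm and grips with 20 to 120 N. Pads are 22 mm wide; open, the fingers measure 114 mm over their backs; the gripper's body (76 mm by 85 mm) begins 54 mm behind the grasp point. The pads swing forward as they close: fully open they stand 13 mm farther back than shut.
Start: joints at [-1.337, 0.423, 1.63, -0, 1.089, -0.019], TCP at [0.156, -0.605, 0.256] pointing down, gripper open.
Joint ranges: [-3, 3], [-0.9, 2.11], [0.09, 2.58], [-1.31, 4.45], [0.11, 2.69], [-2.54, 2.54]. Speed limits (rad/s): [2.39, 2.39, 3.01, 3.14, 3.14, 3.14].

INTERFACE

Orientations are given as a unit quaternion [x, y, z, w].
In Python, from station import telemetry, imaging, env gives the robot as it stands.
- The arm moves only by the tool send_rows, never from a script. Its argument "moves" is a list of rows, each a list of 7 numbers: the closure, from -1 (fully open) to 1 (shut), so that 0 is half open, then the shift along the tool's x, y, z in cm, then the turn, a rotation vector about the tool's x, y, z in rad. In form: [[jaw, tx, ty, tz, wx, wy, wz], ...]. A call has 1 to 10 rows; each row is the pose to reach, as a shift and turn from the pose commanded when the call began, along the tool's axes at that moment; what a row does not reach only later rows make up. A row lasts 1/8 s, in which the tool goes at most 62.5 mm and 10.7 degrees, less where a joint would pass 70% of its speed; a pose out of reach is approached as far as the arm can. A call with a gripper value outside its range is refused whole. The fingers move at their own pace and stop on an object; "newtons" is the grip in N (left out, the last holds). Time passes only in rows, so rows that repeat a pose let the fingers close. It gives the time, the measured TCP pose, the force, the opening and the grip force at its end, in the units of the state.
- telemetry.get_state(): the state, without advancing time (a new reading comes with each control period).
- imaging.snapshot(name): name is "scene" or "top"; returns a dict with "color" (480x640x3 uint8, blue, green, red), "fovy" (degrees; the focal length in pixels is half the picture's height over the tangent of half this angle, whatever the lens; pixels are square), "cx", "cy" (the principal point, pixels), "R" (3x3) and "t" (3): a world point X has camera coordinates R X + t. Camera axes: x right, y down, z forward; pixel columns grow to the right and rows downward; lengths in m; the calibration is good to about 2 mm. A picture is of the moment at which its call begins. There is no depth.
- env.finish_job(): hands the job in; it is judged then, once.
The state is a dict: "time_s": time; "q": joint angles; "joint_vel": joint speeds; "tau": joint torques, N m; "tool_pos": TCP position; "tool_rot": TCP orientation; "force": force on the tool from outside, world axes, zero at the start; "moment": the same for the moment, N m; "grip_width": finger opening in m; "gripper_force": force on a finger pad.
Only numpy, scipy, OpenCV 4.12 (cv2) and the standard library are available. Lean on these libraries where they do the work, as an engineer would, in place of code of your own. Each camera call takes 0.05 s, during which the arm holds its last target. There are 200 camera calls.

TASK

Check the charge of every canister in the rack by pressing the push-on gauge fully home on its valve: if the black ring on the rod comes out of the barrel it is charged, if the ring stays hidden it is low. Stand the charged canisters in the outfeed tray, leave the low ones in their nests, and set the top-up console, pushing its rockers with the stylus only, so that the rocker of each nest with a low canister is on (far end down) and all the others are off; rockers and nests count alike from the left. Finish with the gauge standing on its chuck and the stylus lying flat, both on the rubber mat.

Things in the scene. Friction and masses are not known exactly. Their poses are not given: they have to be found in the camera images.
- rack: Fixed aluminium rack, 86 x 362 x 36 mm: a row of five open square nests, 58 mm wide, floors 10 mm above the bench. Origin under its centre; +x away from the robot, +y to the robot's left. Nests are numbered 1 to 5 from the robot's left, centres at x = 0, y = +140, +70, 0, -70, -140 mm. Some may be empty. Neighbouring canisters stand 16 mm apart. Behind it a low rail with yellow tubes, 48 mm high.
- mat: Blue-grey rubber tool mat fixed on the bench at the robot's left, 200 (x) x 280 (y) x 2 mm. Origin under its centre, on the bench; +y to the robot's left.
- gauge: T-shaped push-on pressure gauge, 0.22 kg, 76 mm tall, standing on its chuck. Origin: centre of the chuck's underside; z up the chuck's axis, x along the barrel towards the rod's end. Chuck: round, 48 mm diameter, 40 mm tall, open below (bore 25 mm wide, 28 mm deep). Pressed home on a canister the chuck's rim rests on its flat top: gauge origin 90 mm above the canister's.
- gauge_barrel (a point): Middle of the gauge's barrel, 64 mm straight above the chuck's underside. Barrel: aluminium, flat-sided, 110 long (gauge x), 22 wide (gauge y), 24 mm high, on an 18 mm neck: grip it here across its width from above (40 N). On the way home a sprung plunger in the chuck meets the core pin 10 mm before the rim lands; pushing takes up to about 10 N until then.
- gauge_rod (a joint): How far the gauge's white rod is out of the barrel's +x end, in m: 0 at rest. With the gauge home on a valve it stops at that canister's pressure, either under 0.020 (low) or over 0.028 (charged). A 4 mm black ring on the rod begins to show at 0.024: ring out = charged, ring hidden = low. It springs back when the gauge is lifted.
- stylus: Black stylus lying on the mat, 40 g, 149 mm long: square flat-sided handle 100 x 14 x 14 mm, then a 6 mm steel rod with a white round tip (7 mm). Origin on its underside, 40 mm behind the handle's front end; x along it towards the tip. Grip the handle above the origin (40 N); tilted tip down by 35 to 45 degrees it presses with the tip.
- stylus_tip (a point): End of the stylus's tip, on its axis: 89 mm along x from the stylus's origin, 7 mm above its underside.
- console: Fixed grey selector box at the robot's right, 100 x 190 x 36 mm. Origin under its centre; +x away from the robot, +y to the left. On top five rockers numbered 1 to 5 from the left, pivots at x = 0, y = +60, +30, 0, -30, -60 mm, 41 mm up. Rocker N is the top-up switch of nest N. Press the raised end, 14 mm from the pivot: its top face is 49 mm high there, 43 mm when pressed over.
- canister_a: Aluminium canister, 54 mm diameter, 90 mm tall, 0.45 kg (grip 30 N), loose in a nest; absent in some runs (3 to 5 are present). Origin: centre of its underside, z up. On its flat top, centred, a 14 mm brass valve stem 15 mm high and on that a thin sprung core pin, 10 mm more, which the gauge pushes in. All look alike; any of them may be low.
- canister_b: Aluminium canister, 54 mm diameter, 90 mm tall, 0.45 kg (grip 30 N), loose in a nest; absent in some runs (3 to 5 are present). Origin: centre of its underside, z up. On its flat top, centred, a 14 mm brass valve stem 15 mm high and on that a thin sprung core pin, 10 mm more, which the gauge pushes in. All look alike; any of them may be low.
- canister_c: Aluminium canister, 54 mm diameter, 90 mm tall, 0.45 kg (grip 30 N), loose in a nest; absent in some runs (3 to 5 are present). Origin: centre of its underside, z up. On its flat top, centred, a 14 mm brass valve stem 15 mm high and on that a thin sprung core pin, 10 mm more, which the gauge pushes in. All look alike; any of them may be low.
- canister_d: Aluminium canister, 54 mm diameter, 90 mm tall, 0.45 kg (grip 30 N), loose in a nest; absent in some runs (3 to 5 are present). Origin: centre of its underside, z up. On its flat top, centred, a 14 mm brass valve stem 15 mm high and on that a thin sprung core pin, 10 mm more, which the gauge pushes in. All look alike; any of them may be low.
- canister_e: Aluminium canister, 54 mm diameter, 90 mm tall, 0.45 kg (grip 30 N), loose in a nest; absent in some runs (3 to 5 are present). Origin: centre of its underside, z up. On its flat top, centred, a 14 mm brass valve stem 15 mm high and on that a thin sprung core pin, 10 mm more, which the gauge pushes in. All look alike; any of them may be low.
- rocker1 (a joint): Rocker 1: white paddle 18 mm wide, 40 mm long along the console's x, pivoting at its middle. 0 rad: off, near end down. 0.42 rad: on, far end down. Found either way. It snaps over centre: about 1.6 N on the raised end, 14 mm from the pivot, starts it.
- rocker2 (a joint): Rocker 2: white paddle 18 mm wide, 40 mm long along the console's x, pivoting at its middle. 0 rad: off, near end down. 0.42 rad: on, far end down. Found either way. It snaps over centre: about 1.6 N on the raised end, 14 mm from the pivot, starts it.
- rocker3 (a joint): Rocker 3: white paddle 18 mm wide, 40 mm long along the console's x, pivoting at its middle. 0 rad: off, near end down. 0.42 rad: on, far end down. Found either way. It snaps over centre: about 1.6 N on the raised end, 14 mm from the pivot, starts it.
- rocker4 (a joint): Rocker 4: white paddle 18 mm wide, 40 mm long along the console's x, pivoting at its middle. 0 rad: off, near end down. 0.42 rad: on, far end down. Found either way. It snaps over centre: about 1.6 N on the raised end, 14 mm from the pivot, starts it.
- rocker5 (a joint): Rocker 5: white paddle 18 mm wide, 40 mm long along the console's x, pivoting at its middle. 0 rad: off, near end down. 0.42 rad: on, far end down. Found either way. It snaps over centre: about 1.6 N on the raised end, 14 mm from the pivot, starts it.
- tray: Fixed shallow grey outfeed tray in front of the rack, 110 (x) x 220 (y) x 18 mm, walls 4 mm; its floor is 4 to 5 mm above the bench. Empty at first. Origin under its centre; +y to the robot's left.
There are look-alikes about, which are no part of the job. Several things look just like the tray: the one meant starts nearest to the robot's base. Leave any pink look-alike of the canister_c alone.

How it is judged:
On the way:
1. the gauge is pressed home on a canister's valve and its rod comes out (((z of gauge in the frame of canister_a between 0.085 and 0.0925 m and horizontal distance between gauge and canister_a below 0.008 m) or (z of gauge in the frame of canister_b between 0.085 and 0.0925 m and horizontal distance between gauge and canister_b below 0.008 m) or (z of gauge in the frame of canister_c between 0.085 and 0.0925 m and horizontal distance between gauge and canister_c below 0.008 m) or (z of gauge in the frame of canister_d between 0.085 and 0.0925 m and horizontal distance between gauge and canister_d below 0.008 m) or (z of gauge in the frame of canister_e between 0.085 and 0.0925 m and horizontal distance between gauge and canister_e below 0.008 m)) and value of joint gauge_rod above 0.007 m), for 0.2 s.
At the end, for the whole second after the job is handed in: Rockers of nests with a low canister on (over 0.33 rad), all others off (under 0.09). Charged canisters upright on the tray floor, low ones upright within 2 cm of their start. Gauge upright (0.2 rad), stylus flat, both on the mat (origins at most 2 cm past its edge). Canisters at rest (((value of joint rocker1 above 0.33 rad and ((y of canister_a in the frame of rack between 0.105 and 0.175 m and z of canister_a_c2 in the frame of canister_a below 0.03 m) or (y of canister_b in the frame of rack between 0.105 and 0.175 m and z of canister_b_c2 in the frame of canister_b below 0.03 m) or (y of canister_c in the frame of rack between 0.105 and 0.175 m and z of canister_c_c2 in the frame of canister_c below 0.03 m) or (y of canister_d in the frame of rack between 0.105 and 0.175 m and z of canister_d_c2 in the frame of canister_d below 0.03 m) or (y of canister_e in the frame of rack between 0.105 and 0.175 m and z of canister_e_c2 in the frame of canister_e below 0.03 m))) or (value of joint rocker1 below 0.09 rad and (y of canister_a in the frame of rack below 0.105 m or y of canister_a in the frame of rack above 0.175 m or z of canister_a_c2 in the frame of canister_a above 0.03 m) and (y of canister_b in the frame of rack below 0.105 m or y of canister_b in the frame of rack above 0.175 m or z of canister_b_c2 in the frame of canister_b above 0.03 m) and (y of canister_c in the frame of rack below 0.105 m or y of canister_c in the frame of rack above 0.175 m or z of canister_c_c2 in the frame of canister_c above 0.03 m) and (y of canister_d in the frame of rack below 0.105 m or y of canister_d in the frame of rack above 0.175 m or z of canister_d_c2 in the frame of canister_d above 0.03 m) and (y of canister_e in the frame of rack below 0.105 m or y of canister_e in the frame of rack above 0.175 m or z of canister_e_c2 in the frame of canister_e above 0.03 m))) and ((value of joint rocker2 above 0.33 rad and ((y of canister_a in the frame of rack between 0.035 and 0.105 m and z of canister_a_c2 in the frame of canister_a below 0.03 m) or (y of canister_b in the frame of rack between 0.035 and 0.105 m and z of canister_b_c2 in the frame of canister_b below 0.03 m) or (y of canister_c in the frame of rack between 0.035 and 0.105 m and z of canister_c_c2 in the frame of canister_c below 0.03 m) or (y of canister_d in the frame of rack between 0.035 and 0.105 m and z of canister_d_c2 in the frame of canister_d below 0.03 m) or (y of canister_e in the frame of rack between 0.035 and 0.105 m and z of canister_e_c2 in the frame of canister_e below 0.03 m))) or (value of joint rocker2 below 0.09 rad and (y of canister_a in the frame of rack below 0.035 m or y of canister_a in the frame of rack above 0.105 m or z of canister_a_c2 in the frame of canister_a above 0.03 m) and (y of canister_b in the frame of rack below 0.035 m or y of canister_b in the frame of rack above 0.105 m or z of canister_b_c2 in the frame of canister_b above 0.03 m) and (y of canister_c in the frame of rack below 0.035 m or y of canister_c in the frame of rack above 0.105 m or z of canister_c_c2 in the frame of canister_c above 0.03 m) and (y of canister_d in the frame of rack below 0.035 m or y of canister_d in the frame of rack above 0.105 m or z of canister_d_c2 in the frame of canister_d above 0.03 m) and (y of canister_e in the frame of rack below 0.035 m or y of canister_e in the frame of rack above 0.105 m or z of canister_e_c2 in the frame of canister_e above 0.03 m))) and ((value of joint rocker3 above 0.33 rad and ((y of canister_a in the frame of rack between -0.035 and 0.035 m and z of canister_a_c2 in the frame of canister_a below 0.03 m) or (y of canister_b in the frame of rack between -0.035 and 0.035 m and z of canister_b_c2 in the frame of canister_b below 0.03 m) or (y of canister_c in the frame of rack between -0.035 and 0.035 m and z of canister_c_c2 in the frame of canister_c below 0.03 m) or (y of canister_d in the frame of rack between -0.035 and 0.035 m and z of canister_d_c2 in the frame of canister_d below 0.03 m) or (y of canister_e in the frame of rack between -0.035 and 0.035 m and z of canister_e_c2 in the frame of canister_e below 0.03 m))) or (value of joint rocker3 below 0.09 rad and (y of canister_a in the frame of rack below -0.035 m or y of canister_a in the frame of rack above 0.035 m or z of canister_a_c2 in the frame of canister_a above 0.03 m) and (y of canister_b in the frame of rack below -0.035 m or y of canister_b in the frame of rack above 0.035 m or z of canister_b_c2 in the frame of canister_b above 0.03 m) and (y of canister_c in the frame of rack below -0.035 m or y of canister_c in the frame of rack above 0.035 m or z of canister_c_c2 in the frame of canister_c above 0.03 m) and (y of canister_d in the frame of rack below -0.035 m or y of canister_d in the frame of rack above 0.035 m or z of canister_d_c2 in the frame of canister_d above 0.03 m) and (y of canister_e in the frame of rack below -0.035 m or y of canister_e in the frame of rack above 0.035 m or z of canister_e_c2 in the frame of canister_e above 0.03 m))) and ((value of joint rocker4 above 0.33 rad and ((y of canister_a in the frame of rack between -0.105 and -0.035 m and z of canister_a_c2 in the frame of canister_a below 0.03 m) or (y of canister_b in the frame of rack between -0.105 and -0.035 m and z of canister_b_c2 in the frame of canister_b below 0.03 m) or (y of canister_c in the frame of rack between -0.105 and -0.035 m and z of canister_c_c2 in the frame of canister_c below 0.03 m) or (y of canister_d in the frame of rack between -0.105 and -0.035 m and z of canister_d_c2 in the frame of canister_d below 0.03 m) or (y of canister_e in the frame of rack between -0.105 and -0.035 m and z of canister_e_c2 in the frame of canister_e below 0.03 m))) or (value of joint rocker4 below 0.09 rad and (y of canister_a in the frame of rack below -0.105 m or y of canister_a in the frame of rack above -0.035 m or z of canister_a_c2 in the frame of canister_a above 0.03 m) and (y of canister_b in the frame of rack below -0.105 m or y of canister_b in the frame of rack above -0.035 m or z of canister_b_c2 in the frame of canister_b above 0.03 m) and (y of canister_c in the frame of rack below -0.105 m or y of canister_c in the frame of rack above -0.035 m or z of canister_c_c2 in the frame of canister_c above 0.03 m) and (y of canister_d in the frame of rack below -0.105 m or y of canister_d in the frame of rack above -0.035 m or z of canister_d_c2 in the frame of canister_d above 0.03 m) and (y of canister_e in the frame of rack below -0.105 m or y of canister_e in the frame of rack above -0.035 m or z of canister_e_c2 in the frame of canister_e above 0.03 m))) and ((value of joint rocker5 above 0.33 rad and ((y of canister_a in the frame of rack between -0.175 and -0.105 m and z of canister_a_c2 in the frame of canister_a below 0.03 m) or (y of canister_b in the frame of rack between -0.175 and -0.105 m and z of canister_b_c2 in the frame of canister_b below 0.03 m) or (y of canister_c in the frame of rack between -0.175 and -0.105 m and z of canister_c_c2 in the frame of canister_c below 0.03 m) or (y of canister_d in the frame of rack between -0.175 and -0.105 m and z of canister_d_c2 in the frame of canister_d below 0.03 m) or (y of canister_e in the frame of rack between -0.175 and -0.105 m and z of canister_e_c2 in the frame of canister_e below 0.03 m))) or (value of joint rocker5 below 0.09 rad and (y of canister_a in the frame of rack below -0.175 m or y of canister_a in the frame of rack above -0.105 m or z of canister_a_c2 in the frame of canister_a above 0.03 m) and (y of canister_b in the frame of rack below -0.175 m or y of canister_b in the frame of rack above -0.105 m or z of canister_b_c2 in the frame of canister_b above 0.03 m) and (y of canister_c in the frame of rack below -0.175 m or y of canister_c in the frame of rack above -0.105 m or z of canister_c_c2 in the frame of canister_c above 0.03 m) and (y of canister_d in the frame of rack below -0.175 m or y of canister_d in the frame of rack above -0.105 m or z of canister_d_c2 in the frame of canister_d above 0.03 m) and (y of canister_e in the frame of rack below -0.175 m or y of canister_e in the frame of rack above -0.105 m or z of canister_e_c2 in the frame of canister_e above 0.03 m))) and x of gauge in the frame of mat between -0.12 and 0.12 m and y of gauge in the frame of mat between -0.16 and 0.16 m and angle between gauge's own z axis and vertical below 0.2 rad and height (world z) of gauge below 0.015 m and x of stylus in the frame of mat between -0.12 and 0.12 m and y of stylus in the frame of mat between -0.16 and 0.16 m and height (world z) of each of stylus, stylus_tip below 0.03 m and angle between each of canister_a, canister_b, canister_c, canister_d, canister_e's own z axis and vertical below 0.12 rad and linear speed of each of canister_a, canister_b, canister_c, canister_d, canister_e below 0.03 m/s and ((z of canister_a_c2 in the frame of canister_a below 0.03 m and distance of canister_a from where it was at the start of the episode below 0.02 m) or (z of canister_a_c2 in the frame of canister_a above 0.03 m and x of canister_a in the frame of tray between -0.05 and 0.05 m and y of canister_a in the frame of tray between -0.1 and 0.1 m and z of canister_a in the frame of tray below 0.012 m)) and ((z of canister_b_c2 in the frame of canister_b below 0.03 m and distance of canister_b from where it was at the start of the episode below 0.02 m) or (z of canister_b_c2 in the frame of canister_b above 0.03 m and x of canister_b in the frame of tray between -0.05 and 0.05 m and y of canister_b in the frame of tray between -0.1 and 0.1 m and z of canister_b in the frame of tray below 0.012 m)) and ((z of canister_c_c2 in the frame of canister_c below 0.03 m and distance of canister_c from where it was at the start of the episode below 0.02 m) or (z of canister_c_c2 in the frame of canister_c above 0.03 m and x of canister_c in the frame of tray between -0.05 and 0.05 m and y of canister_c in the frame of tray between -0.1 and 0.1 m and z of canister_c in the frame of tray below 0.012 m)) and ((z of canister_d_c2 in the frame of canister_d below 0.03 m and distance of canister_d from where it was at the start of the episode below 0.02 m) or (z of canister_d_c2 in the frame of canister_d above 0.03 m and x of canister_d in the frame of tray between -0.05 and 0.05 m and y of canister_d in the frame of tray between -0.1 and 0.1 m and z of canister_d in the frame of tray below 0.012 m)) and ((z of canister_e_c2 in the frame of canister_e below 0.03 m and distance of canister_e from where it was at the start of the episode below 0.02 m) or (z of canister_e_c2 in the frame of canister_e above 0.03 m and x of canister_e in the frame of tray between -0.05 and 0.05 m and y of canister_e in the frame of tray between -0.1 and 0.1 m and z of canister_e in the frame of tray below 0.012 m))); the robot touches nothing.
It fails at once if a rocker is pushed with the robot's fingers or arm, or with the gauge, instead of the stylus (contact force between any of the fingers, the arm, gauge and rocker1 above 1 N or contact force between any of the fingers, the arm, gauge and rocker2 above 1 N or contact force between any of the fingers, the arm, gauge and rocker3 above 1 N or contact force between any of the fingers, the arm, gauge and rocker4 above 1 N or contact force between any of the fingers, the arm, gauge and rocker5 above 1 N).
It fails at once if a canister is tipped over (angle between any of canister_a, canister_b, canister_c, canister_d, canister_e's own z axis and vertical above 0.5 rad).
Of canister_a, canister_b, canister_c, canister_d, canister_e only 3 to 5 are there at a start; the rules pass over those that are not, and their reading is None.
At some moment in a run one of gauge, stylus may be knocked a few centimetres aside while the robot is not near it.
It also fails if it takes over 210 s, if anything falls off the work surface, if the arm or the gripper's body presses on something with over 40 N, if the wrist force passes 120 N, or if a joint passes its speed limit or range.

## Working session

There is one attempt and no reset: what is moved stays moved. The work goes in short steps, Python scripts to look and compute and a tool call to move; the robot and the scene stay as the last step left them, time stands still between calls to the robot, and variables do not carry over. Pictures are saved under pics/ and viewed, at most 14 in all, crops included, and the job is handed in when it is done.

Besides the shell and the picture viewer there is one more tool, called after "Call:" in YAML: its name, and indented under it one key for each argument. send_rows: Moves the arm, as the interface text tells. Its arguments: {"type":"object","properties":{"moves":{"type":"array","items":{"type":"array","items":{"type":"number"}}},"newtons":{"type":"number"}},"required":["moves"]}

```bash
mkdir -p pics; cat > h.py <<'E'
import numpy as np,cv2
from scipy.spatial.transform import Rotation as Ro
from station import telemetry,imaging,env
def snap(n,f=None):
    s=imaging.snapshot(n)
    if f: cv2.imwrite('pics/'+f,s['color'])
    return s
def F(s): return 240/np.tan(np.radians(s['fovy'])/2)
def ray(s,u,v,z):
    d=np.array([(u-s['cx'])/F(s),(v-s['cy'])/F(s),1]); R=np.array(s['R']);t=np.array(s['t'])
    c=-R.T@t; d=R.T@d; return c+d*(z-c[2])/d[2]
def proj(s,X):
    p=np.array(s['R'])@np.array(X)+np.array(s['t']); return p[:2]/p[2]*F(s)+[s['cx'],s['cy']]
def st():
    s=telemetry.get_state(); print(round(s['time_s'],2),np.round(s['tool_pos'],4),np.round(Ro.from_quat(s['tool_rot']).as_matrix(),3).tolist(),np.round(s['force'],1),s['grip_width'],s['gripper_force']); return s
def shift(X,s=None):
    s=s or telemetry.get_state(); return Ro.from_quat(s['tool_rot']).as_matrix().T@(np.array(X)-s['tool_pos'])*100
E
python3 - <<'E'
from h import *
for n in('scene','top'):
    s=snap(n,n+'0.png'); R=np.array(s['R']); print(n,s['fovy'],s['cx'],s['cy'],s['color'].shape,-R.T@np.array(s['t']),R[2])
s=st();print(s['q'])
E
```

```text
scene 49.899762987360106 315.48908007432624 240.0443926674713 (480, 640, 3) [0.92942722 0.37910175 1.14986826] [-0.36297874 -0.37326689 -0.8537671 ]
top 57.08533064287292 318.77085692068243 235.663632352948 (480, 640, 3) [ 0.38488207 -0.07251389  1.35995003] [ 0.09440886 -0.0067898  -0.99551035]
0.1 [ 0.1562 -0.6047  0.2556] [[0.968, 0.25, -0.0], [0.25, -0.968, 0.001], [0.0, -0.001, -1.0]] [-0.1  0.6 -0.1] 0.08506501770947922 0.0
[-1.33700735e+00  4.23780870e-01  1.63058636e+00 -1.03070488e-05
  1.08859364e+00 -1.89979454e-02]
```

View pics/top0.png

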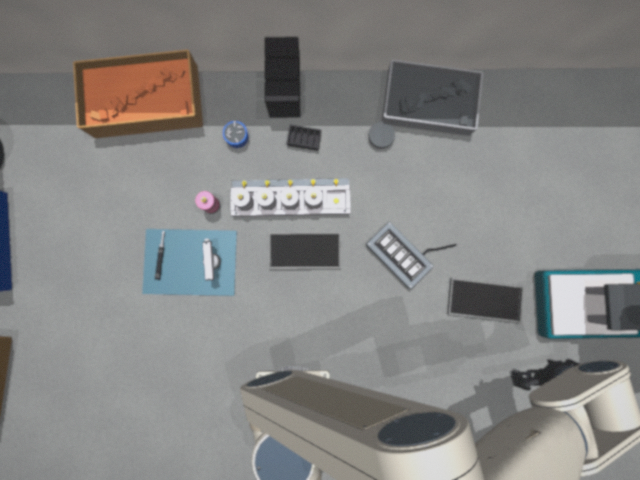

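View pics/scene0.png

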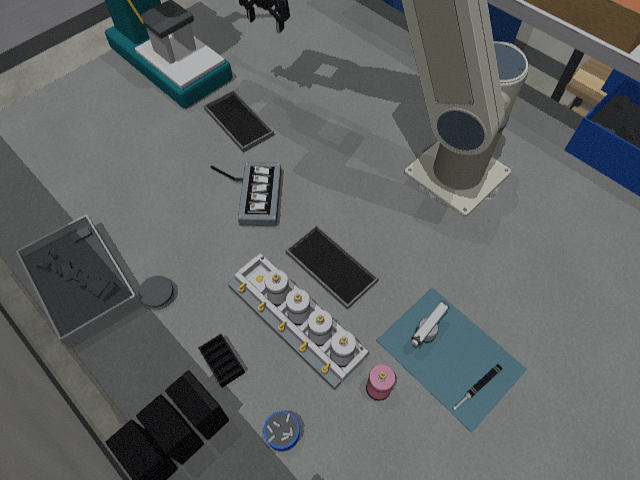

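The top view shows the rack at (290,198) with canisters in nests 1–4 and nest 5 empty. The mat holds the stylus (160,255) and gauge (209,260), and the console is at (399,256). There are two tray candidates, at (305,251) and (485,300). The pink look-alike is at (205,202).

```bash
python3 - <<'E'
from h import *
T=snap('top');S=snap('scene')
def crop(s,u0,v0,u1,v1,w,h): return cv2.resize(s['color'][v0:v1,u0:u1],(w,h),interpolation=cv2.INTER_CUBIC)
m=np.zeros((600,800,3),np.uint8)
m[:300,:400]=crop(T,140,175,240,250,400,300) ; m[:300,:400]=crop(T,140,224,240,299,400,300)
m[:300,400:]=crop(T,355,215,455,290,400,300)
m[300:,:400]=crop(S,220,240,380,360,400,300)
m[300:,400:]=crop(S,380,285,530,435-37,400,300)
cv2.imwrite('pics/m1.png',m)
def quads(s,mask,name,zs,amin=150):
    cs,_=cv2.findContours(mask.astype(np.uint8),cv2.RETR_EXTERNAL,cv2.CHAIN_APPROX_NONE)
    for c in cs:
        if cv2.contourArea(c)<amin: continue
        r=cv2.minAreaRect(c); P=np.array([ray(s,*p,zs)[:2] for p in cv2.boxPoints(r)])
        e=np.linalg.norm(P[1]-P[0]),np.linalg.norm(P[2]-P[1]); i=0 if e[0]>e[1] else 1
        d=P[i+1]-P[i]; print(name,np.round(r[0],1),'c',np.round(P.mean(0),4),'size',np.round(e,3),'long-axis deg',round(np.degrees(np.arctan2(d[1],d[0]))%180,1))
for n,s in(('T',T),('S',S)):
    h=cv2.cvtColor(s['color'],cv2.COLOR_BGR2HSV).astype(int); H,Sa,V=h[...,0],h[...,1],h[...,2]
    mat=cv2.morphologyEx(((H>90)&(H<110)&(Sa>80)&(V>80)).astype(np.uint8),cv2.MORPH_CLOSE,np.ones((15,15)))
    quads(s,mat,n+' mat',.002,1500)
    quads(s,(V<55),n+' dark',.010,300)
    ye=(H>18)&(H<34)&(Sa>110)&(V>90)
    quads(s,ye,n+' yellow',.125,3)
E
```

```text
T mat [188.9 262.3] c [0.4369 0.3176] size [0.192 0.275] long-axis deg 87.8
T dark [544.3 372.7] c [ 0.093  -0.7521] size [0.196 0.057] long-axis deg 105.6
T dark [282.7 108.5] c [0.9177 0.0272] size [0.105 0.052] long-axis deg 91.2
T dark [282.  67.] c [1.0549 0.0288] size [0.109 0.193] long-axis deg 179.5
T yellow [336. 200.] c [ 0.6029 -0.131 ] size [0.006 0.006] long-axis deg 179.1
T yellow [244.  183.5] c [0.6533 0.1296] size [0.006 0.009] long-axis deg 0.2
T yellow [290.  182.5] c [ 0.6548 -0.001 ] size [0.006 0.009] long-axis deg 179.6
T yellow [267. 183.] c [0.6541 0.0643] size [0.006 0.012] long-axis deg 179.9
T yellow [313. 182.] c [ 0.6555 -0.0664] size [0.006 0.012] long-axis deg 179.4
T yellow [336.  181.5] c [ 0.6562 -0.1319] size [0.014 0.006] long-axis deg 179.1
S mat [452.2 356. ] c [0.4346 0.3123] size [0.217 0.294] long-axis deg 84.7
S mat [626.8 130. ] c [-0.4997  0.2536] size [0.448 0.266] long-axis deg 9.6
S dark [154.1 444.2] c [ 1.0331 -0.004 ] size [0.152 0.155] long-axis deg 91.1
S dark [197.4 404.9] c [ 0.9205 -0.0042] size [0.069 0.153] long-axis deg 90.0

[... 1287 characters left out ...]
] c [0.6252 0.1453] size [0.013 0.011] long-axis deg 135.2
S yellow [281.5 325.5] c [0.6934 0.0307] size [0.023 0.013] long-axis deg 21.9
S yellow [319.5 318.5] c [0.6253 0.0761] size [0.011 0.011] long-axis deg 44.9
S yellow [261.3 306.3] c [ 0.6944 -0.0326] size [0.019 0.012] long-axis deg 4.5
S yellow [297.  297.5] c [0.6254 0.0068] size [0.013 0.012] long-axis deg 135.2
S yellow [242.3 287.3] c [ 0.6939 -0.0963] size [0.022 0.012] long-axis deg 5.7
S yellow [259.  278.5] c [ 0.6534 -0.0864] size [0.013 0.012] long-axis deg 135.2
S yellow [275.5 277.5] c [ 0.6257 -0.0624] size [0.013 0.011] long-axis deg 47.8
S yellow [135.4  10.9] c [ 0.2976 -1.0877] size [0.009 0.138] long-axis deg 76.0
```

View pics/m1.png

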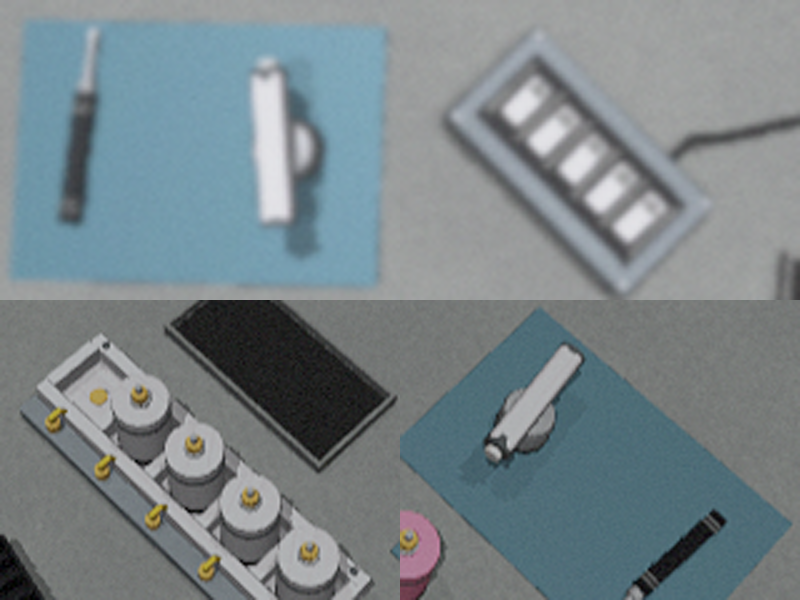

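The crops confirm the layout. Candidates for the tray are (305,251), about 0.46 m from the base, and (485,300), about 0.67 m, so the first one, in front of the rack, is the one meant. The gauge rod end points away from the robot, and the console is turned by about 40°. Next I'll measure precisely.

```bash
cat >> h.py <<'E'
def rect(s,mask,z,amin=30,name='',box=None):
    m=mask.astype(np.uint8)
    if box: k=np.zeros_like(m);k[box[1]:box[3],box[0]:box[2]]=1;m=m*k
    cs,_=cv2.findContours(m,cv2.RETR_EXTERNAL,cv2.CHAIN_APPROX_NONE); out=[]
    for c in cs:
        if cv2.contourArea(c)<amin: continue
        W=np.array([ray(s,u,v,z)[:2] for u,v in c[:,0]],np.float32)
        r=cv2.minAreaRect((W*1000)); P=cv2.boxPoints(r); e=[P[1]-P[0],P[2]-P[1]]; d=max(e,key=np.linalg.norm)
        mm=np.zeros_like(m);cv2.drawContours(mm,[c],-1,1,-1);vv,uu=np.nonzero(mm&m)
        print(name,'px',np.round([uu.mean(),vv.mean()],1),'ctr',np.round(np.array(r[0])/1000,4),'size',np.round(r[1],0),'deg',round(np.degrees(np.arctan2(d[1],d[0]))%180,1),'centroid',np.round(ray(s,uu.mean(),vv.mean(),z)[:2],4))
        out.append((uu.mean(),vv.mean()))
    return out
def hsv(s): return [a.astype(int) for a in cv2.split(cv2.cvtColor(s['color'],cv2.COLOR_BGR2HSV))]
def tri(a,pa,b,pb):
    A=[];r=[]
    for s,p in((a,pa),(b,pb)):
        R=np.array(s['R']);t=np.array(s['t']);x=[(p[0]-s['cx'])/F(s),(p[1]-s['cy'])/F(s)]
        for i in(0,1): A.append(R[i]-x[i]*R[2]); r.append(x[i]*t[2]-t[i])
    return np.linalg.lstsq(np.array(A),np.array(r),rcond=None)[0]
E
python3 - <<'E'
from h import *
T=snap('top');S=snap('scene')
for n,s,bm,bc,bt in(('T',T,(146,230,236,295),(362,218,435,290),(262,225,350,278)),('S',S,(380,290,526,428),(232,155,290,232),(280,222,382,312))):
    H,Sa,V=hsv(s)
    rect(s,(Sa<45)&(V>150),.078,60,n+' gauge',bm)
    rect(s,(V<75),.016,30,n+' stylus dark',bm)
    rect(s,(V>185)&(Sa<40),.046,15,n+' rock',bc)
    rect(s,(V>110),.036,500,n+' console',bc) if n=='S' else rect(s,(Sa>22),.036,500,n+' console',bc)
    rect(s,(V<60),.005,500,n+' tray',bt)
    print(np.array([[V[r,c] for c in range(*x)] for r,x in (((251,(262,275)),) if n=='T' else ((263,(325,330)),))]))
S_st=[(343,340.5),(319.5,318.5),(297,297.5),(275.5,277.5)]
for p in S_st: print('stem',np.round(ray(S,*p,.112),4),np.round(proj(T,ray(S,*p,.112)),1))
E
```

```text
T gauge px [207.2 259.6] ctr [0.4436 0.2439] size [119.  25.] deg 4.7 centroid [0.4405 0.2431]
T stylus dark px [159.5 263.1] ctr [0.4351 0.4031] size [10. 61.] deg 174.1 centroid [0.4343 0.4029]
T rock px [413.1 270.1] ctr [ 0.4031 -0.3608] size [16. 26.] deg 127.4 centroid [ 0.4033 -0.3607]
T rock px [406.  262.8] ctr [ 0.4254 -0.3409] size [17. 28.] deg 133.7 centroid [ 0.4253 -0.3402]
T rock px [399.5 255.2] ctr [ 0.448  -0.3222] size [17. 28.] deg 133.8 centroid [ 0.4481 -0.3216]
T rock px [391.9 248.3] ctr [ 0.4692 -0.2989] size [17. 28.] deg 133.8 centroid [ 0.4689 -0.2994]
T rock px [385.1 240.7] ctr [ 0.4919 -0.2801] size [17. 28.] deg 134.0 centroid [ 0.492  -0.2796]
T console px [398.7 256.7] ctr [ 0.4497 -0.322 ] size [185.  99.] deg 43.5 centroid [ 0.4441 -0.3209]
[[156 158 159 160 157 157 153 142 113  83  68  60  60]]
S gauge px [430.9 321. ] ctr [0.4401 0.2404] size [105.  19.] deg 4.9 centroid [0.4403 0.2406]
S stylus dark px [484.4 379.8] ctr [0.4368 0.4026] size [ 15. 100.] deg 173.8 centroid [0.4373 0.403 ]
S stylus dark px [423.  339.7] ctr [0.4564 0.2507] size [26. 64.] deg 142.6 centroid [0.4611 0.2488]
S console px [260.3 190.4] ctr [ 0.455 -0.324] size [258. 160.] deg 46.8 centroid [ 0.4511 -0.3236]
S tray px [331.7 265. ] ctr [ 0.4638 -0.0448] size [212. 101.] deg 89.4 centroid [ 0.4656 -0.0402]
[[38 32 39 30 31]]
stem [0.6214 0.1424 0.112 ] [240.2 195.5]
stem [0.6214 0.0723 0.112 ] [264.7 195.2]
stem [0.6216 0.0021 0.112 ] [289.2 194.9]
stem [ 0.6218 -0.0679  0.112 ] [313.7 194.5]
```

Call:
send_rows:
  moves:
    - [-1, 38.6, -31.8, 0, 0, 0, 0.17]
    - [-1, 38.6, -31.8, 0, 0, 0, 0.17]
    - [-1, 38.6, -31.8, 0, 0, 0, 0.17]
    - [-1, 38.6, -31.8, 0, 0, 0, 0.17]
    - [-1, 38.6, -31.8, 0, 0, 0, 0.17]
    - [-1, 38.6, -31.8, 0, 0, 0, 0.17]
    - [-1, 38.6, -31.8, 0, 0, 0, 0.17]
    - [-1, 38.6, -31.8, 0, 0, 0, 0.17]
    - [-1, 38.6, -31.8, 0, 0, 0, 0.17]
  newtons: 40

```text
time_s: 1.42
tool_pos: [0.4526, -0.1975, 0.2565]
tool_rot: [0.999, 0.044, 0.0, -0.0]
force: [-1.0, -0.1, -0.3]
grip_width: 0.0856
gripper_force: 0.0
```

```bash
python3 - <<'E'
from h import *
s=st(); print(shift([.4405,.2415,.256])); 
# rocker states, enlarged
S=snap('scene');T=snap('top')
m=np.zeros((480,800,3),np.uint8)
m[:,:400]=cv2.resize(S['color'][155:235,230:297],(400,480),interpolation=cv2.INTER_CUBIC)
cv2.imwrite('pics/con.png',m[:,:400])
for n,s,bm in(('T',T,(146,230,236,295)),('S',S,(380,290,526,428))):
    H,Sa,V=hsv(s); rect(s,(Sa<45)&(V>150),.078,60,n+' gauge',bm)
E
```

```text
1.43 [ 0.4526 -0.1975  0.2565] [[0.996, 0.089, 0.001], [0.089, -0.996, 0.0], [0.001, -0.0, -1.0]] [-1.  -0.1 -0.3] 0.08564988903757045 0.0
[  2.68431012 -43.83294887   0.05754778]
T gauge px [207.1 259.5] ctr [0.444  0.2439] size [119.  24.] deg 4.4 centroid [0.4407 0.2433]
S gauge px [430.9 321. ] ctr [0.4399 0.2407] size [105.  19.] deg 4.6 centroid [0.4401 0.2406]
```

View pics/con.png

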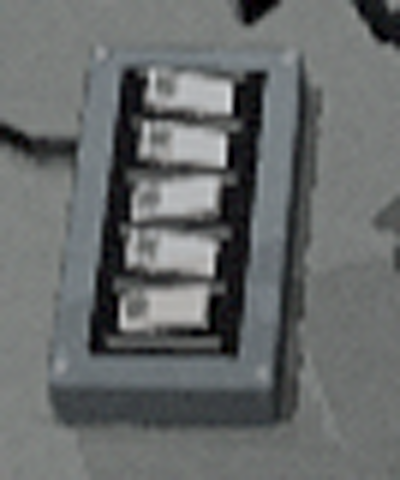

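All rockers show their marks at the far (left) end. By edge slope, rockers 1 and 3 look on and 2, 4 and 5 off; I'll verify that later. Now to the gauge.

Call:
send_rows:
  moves:
    - [-1, 2.7, -43.8, 5, 0, 0, 0]
    - [-1, 2.7, -43.8, 5, 0, 0, 0]
    - [-1, 2.7, -43.8, 5, 0, 0, 0]
    - [-1, 2.7, -43.8, 5, 0, 0, 0]
    - [-1, 2.7, -43.8, 5, 0, 0, 0]
    - [-1, 2.7, -43.8, 5, 0, 0, 0]
    - [-1, 2.7, -43.8, 5, 0, 0, 0]
    - [-1, 2.7, -43.8, 5, 0, 0, 0]
    - [-1, 2.7, -43.8, 8, 0, 0, 0]
    - [-1, 2.7, -43.8, 8, 0, 0, 0]

```text
time_s: 2.78
tool_pos: [0.4403, 0.2356, 0.1749]
tool_rot: [0.999, 0.04, -0.002, 0.001]
force: [-0.9, -0.7, -0.6]
grip_width: 0.0858
gripper_force: 0.0
```

```bash
python3 - <<'E'
from h import *
s=st(); print(shift([.4405,.242,.072])); 
S=snap('scene');T=snap('top')
H,Sa,V=hsv(S); rect(S,(Sa<45)&(V>150),.078,20,' gauge',(380,290,526,428))
cv2.imwrite('pics/g1.png',cv2.resize(S['color'][240:390,350:530],(720,600),interpolation=cv2.INTER_CUBIC))
E
```

```text
2.77 [0.4403 0.2356 0.1749] [[0.997, 0.081, -0.004], [0.081, -0.997, -0.002], [-0.004, 0.002, -1.0]] [-0.9 -0.7 -0.6] 0.08579789353085562 0.0
[ 0.11848395 -0.65442391 10.28413413]
 gauge px [428.5 324.3] ctr [0.45   0.2413] size [82. 19.] deg 4.8 centroid [0.4501 0.2419]
```

View pics/g1.png

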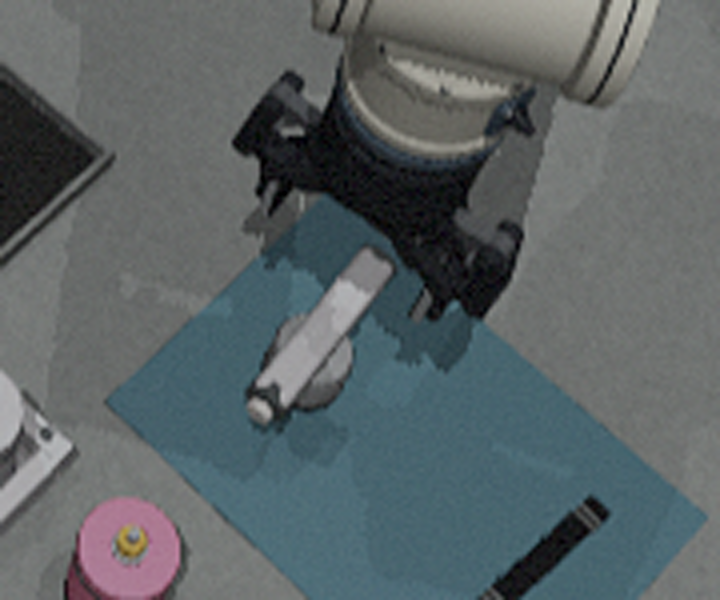

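The gauge is upright between the open jaws. Descending and gripping.

Call:
send_rows:
  moves:
    - [-1, 0, -0.1, 5, 0, 0, 0]
    - [-1, 0, -0.1, 9, 0, 0, 0]
    - [-1, 0, -0.1, 10.4, 0, 0, 0]
    - [-1, 0, -0.1, 10.4, 0, 0, 0]
    - [1, 0, -0.1, 10.4, 0, 0, 0]
    - [1, 0, -0.1, 10.4, 0, 0, 0]
    - [1, 0, -0.1, 10.4, 0, 0, 0]
    - [1, 0, -0.1, 10.4, 0, 0, 0]
    - [1, 0, -0.1, 10.4, 0, 0, 0]
  newtons: 40

```text
time_s: 4.0
tool_pos: [0.4415, 0.2394, 0.0728]
tool_rot: [0.999, 0.041, 0.0, -0.0]
force: [-0.2, 1.9, 6.0]
grip_width: 0.0213
gripper_force: 46.5
```

Call:
send_rows:
  moves:
    - [1, 0, 0, -4, 0, 0, 0]
    - [1, 0, 0, -9, 0, 0, 0]
    - [1, 0, 0, -14.8, 0, 0, 0]
    - [1, 0, 0, -14.8, 0, 0, 0]
    - [1, 0, 0, -14.8, 0, 0, 0]

```text
time_s: 4.62
tool_pos: [0.4404, 0.2386, 0.2196]
tool_rot: [0.999, 0.041, -0.001, 0.0]
force: [-0.2, -0.2, -2.3]
grip_width: 0.0214
gripper_force: 45.5
```

```bash
python3 - <<'E'
from h import *
s=st(); print('nest1',shift([.6214,.1424,.22])); S=snap('scene')
cv2.imwrite('pics/g2.png',S['color'][180:420,330:570])
M=(lambda h:(h[1]<45)&(h[2]>135))(hsv(S)); rect(S,M,.226,40,'g',(360,200,526,400))
E
```

```text
4.62 [0.4404 0.2386 0.2196] [[0.997, 0.083, -0.001], [0.083, -0.997, -0.001], [-0.001, 0.001, -1.0]] [-0.2 -0.2 -2.3] 0.02143540213617039 45.4950088262558
nest1 [17.24542351 11.088514   -0.0577126 ]
g px [362.8 352.7] ctr [0.6478 0.2092] size [12. 22.] deg 179.7 centroid [0.6462 0.2106]
g px [436.  301.1] ctr [0.4687 0.2407] size [47. 19.] deg 5.0 centroid [0.4679 0.2407]
g px [469.7 246.6] ctr [0.322  0.2131] size [13. 59.] deg 115.8 centroid [0.3209 0.2127]
g px [521.4 229.9] ctr [0.2041 0.2636] size [86. 10.] deg 19.4 centroid [0.2099 0.265 ]
g px [517.6 220.3] ctr [0.1945 0.2454] size [119.  11.] deg 20.5 centroid [0.1949 0.2455]
g px [485.9 215.5] ctr [0.2272 0.1835] size [109. 121.] deg 116.3 centroid [0.2327 0.1903]
g px [450.7 211.7] ctr [0.2789 0.1311] size [71. 10.] deg 24.4 centroid [0.2784 0.1308]
g px [444.  210.5] ctr [0.2886 0.1188] size [67. 14.] deg 25.4 centroid [0.2863 0.1186]
```

View pics/g2.png

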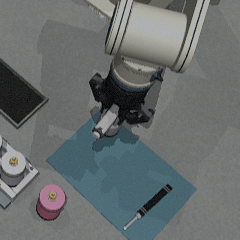

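The gauge is gripped and lifted. Moving it over nest 1.

Call:
send_rows:
  moves:
    - [1, 17.2, 11.3, 0, 0, 0, 0]
    - [1, 17.2, 11.3, 0, 0, 0, 0]
    - [1, 17.2, 11.3, 0, 0, 0, 0]
    - [1, 17.2, 11.3, 0, 0, 0, 0]
    - [1, 17.2, 11.3, 0, 0, 0, 0]
    - [1, 17.2, 11.3, 0, 0, 0, 0]

```text
time_s: 5.42
tool_pos: [0.62, 0.1411, 0.2188]
tool_rot: [0.999, 0.042, -0.002, 0.0]
force: [-0.5, -0.3, -3.2]
grip_width: 0.0212
gripper_force: 45.1
```

```bash
python3 - <<'E'
from h import *
s=st(); S=snap('scene');T=snap('top')
p=s['tool_pos']; R=Ro.from_quat(s['tool_rot']).as_matrix()
for n,s_ in(('S',S),('T',T)):
    print(n,'barrel',proj(s_,p+R@[0,0,.006]),'rod end',proj(s_,p+R@[.055,0,.006]))
c=S['color'][270:370,260:400];cv2.imwrite('pics/g3.png',cv2.resize(c,(780,557),interpolation=cv2.INTER_CUBIC))
H,Sa,V=hsv(T); rect(T,(V>150)&(Sa<40),.100,40,'T tops',(228,180,352,218))
E
```

```text
5.42 [0.62   0.1411 0.2188] [[0.997, 0.083, -0.004], [0.083, -0.997, -0.0], [-0.004, 0.0, -1.0]] [-0.5 -0.3 -3.2] 0.021221582860922364 45.10867416858673
S barrel [345.12648615 321.18397283] rod end [326.95670434 341.85656197]
T barrel [234.14420805 188.92700993] rod end [232.54522694 168.55765989]
T tops px [302.9 196.2] ctr [ 0.6175 -0.0241] size [304. 100.] deg 89.4 centroid [ 0.6195 -0.0367]
T tops px [233.3 198.5] ctr [0.6143 0.1663] size [114.  33.] deg 10.4 centroid [0.6152 0.1643]
```

View pics/g3.png

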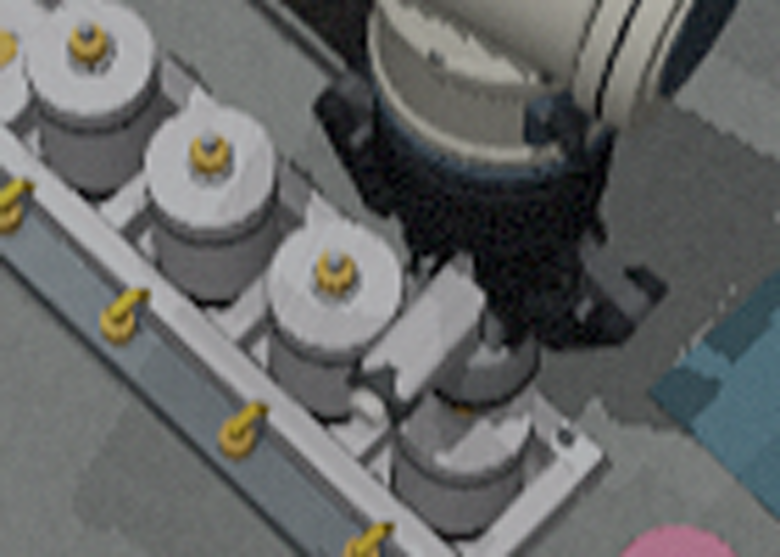

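Call:
send_rows:
  moves:
    - [1, 0.1, 0, 2, 0, 0, 0]
    - [1, 0.1, 0, 3, 0, 0, 0]
    - [1, 0.1, 0, 3.8, 0, 0, 0]
    - [1, 0.1, 0, 4.2, 0, 0, 0]
    - [1, 0.1, 0, 4.5, 0, 0, 0]
    - [1, 0.1, 0, 4.7, 0, 0, 0]
    - [1, 0.1, 0, 4.7, 0, 0, 0]

```text
time_s: 6.4
tool_pos: [0.6231, 0.1408, 0.1739]
tool_rot: [0.999, 0.041, 0.0, -0.0]
force: [-2.2, 0.5, 4.8]
grip_width: 0.0215
gripper_force: 46.0
```

Call:
send_rows:
  moves:
    - [1, 0, 0, 0.1, 0, 0, 0]
    - [1, 0, 0, 0.2, 0, 0, 0]
    - [1, 0, 0, 0.3, 0, 0, 0]
    - [1, 0, 0, 0.3, 0, 0, 0]

```text
time_s: 6.9
tool_pos: [0.6232, 0.1408, 0.171]
tool_rot: [0.999, 0.041, 0.0, -0.0]
force: [-2.4, 0.6, 6.8]
grip_width: 0.0214
gripper_force: 46.2
```

```bash
python3 - <<'E'
from h import *
s=st(); S=snap('scene');T=snap('top')
p=s['tool_pos']; R=Ro.from_quat(s['tool_rot']).as_matrix()
for e in(.055,.085):print(proj(S,p+R@[e,0,.006]),proj(T,p+R@[e,0,.006]))
a=cv2.resize(S['color'][310:390,280:380],(500,400),interpolation=cv2.INTER_CUBIC);b=cv2.resize(T['color'][150:210,205:260],(367,400),interpolation=cv2.INTER_CUBIC)[:,:300]
cv2.imwrite('pics/p1.png',np.hstack([a,b]))
E
```

```text
6.9 [0.6232 0.1408 0.171 ] [[0.997, 0.083, 0.001], [0.083, -0.997, 0.0], [0.001, -0.0, -1.0]] [-2.4  0.6  6.8] 0.021387372614294606 46.22802257537842
[325.36079966 351.29010344] [235.95377898 171.67453154]
[315.48792993 362.57586535] [235.11145569 161.05348538]
```

View pics/p1.png

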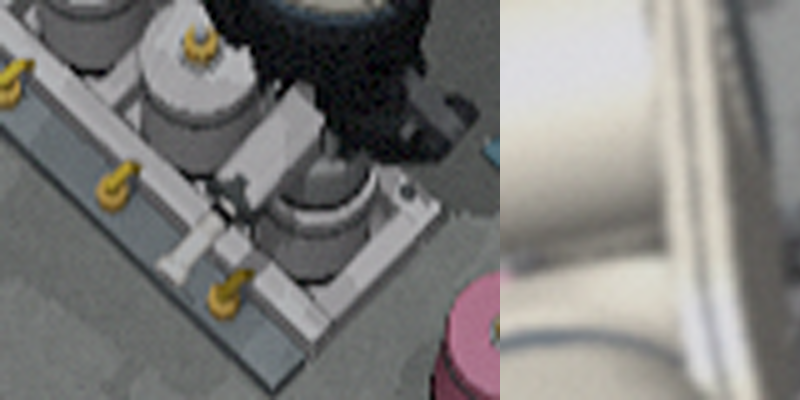

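The rod is well out, but the rim may not have landed yet. Pressing on until the force jumps.

Call:
send_rows:
  moves:
    - [1, 0, 0, 0.1, 0, 0, 0]
    - [1, 0, 0, 0.2, 0, 0, 0]
    - [1, 0, 0, 0.2, 0, 0, 0]
    - [1, 0, 0, 0.2, 0, 0, 0]

```text
time_s: 7.5
tool_pos: [0.6238, 0.141, 0.1707]
tool_rot: [0.999, 0.041, 0.001, -0.0]
force: [-4.6, -0.4, 16.2]
grip_width: 0.0212
gripper_force: 47.2
```

```bash
cat >> h.py <<'E'
def rod(f):
    s=st(); S=snap('scene'); p=s['tool_pos']; R=Ro.from_quat(s['tool_rot']).as_matrix()
    g=cv2.cvtColor(S['color'],cv2.COLOR_BGR2GRAY)
    # unwarp strip along the barrel axis: 1 px = 0.25 mm, from 40 to 110 mm ahead
    q=lambda x,y:proj(S,p+R@[x,y,.006]).astype(np.float32)
    A=cv2.getAffineTransform(np.array([[0,0],[280,0],[0,80]],np.float32),np.array([q(.04,-.01),q(.11,-.01),q(.04,.01)]))
    w=cv2.warpAffine(S['color'],A,(280,80),flags=cv2.INTER_CUBIC|cv2.WARP_INVERSE_MAP)
    cv2.imwrite('pics/'+f,cv2.resize(w,None,fx=2.8,fy=2.8))
    print('mm',dict(zip(range(40,110,2),cv2.cvtColor(w,cv2.COLOR_BGR2GRAY)[30:50].mean(0)[::8].astype(int).tolist())))
E
python3 - <<'E'
from h import *
rod('r1.png')
E
```

```text
7.5 [0.6238 0.141  0.1707] [[0.997, 0.083, 0.003], [0.083, -0.997, 0.001], [0.003, -0.0, -1.0]] [-4.6 -0.4 16.2] 0.021191062283178654 47.240824699401855
mm {40: 162, 42: 134, 44: 125, 46: 91, 48: 67, 50: 57, 52: 56, 54: 145, 56: 105, 58: 16, 60: 137, 62: 169, 64: 160, 66: 162, 68: 166, 70: 172, 72: 173, 74: 172, 76: 171, 78: 171, 80: 173, 82: 172, 84: 157, 86: 170, 88: 177, 90: 150, 92: 96, 94: 64, 96: 62, 98: 104, 100: 109, 102: 107, 104: 110, 106: 107, 108: 107}
```

View pics/r1.png

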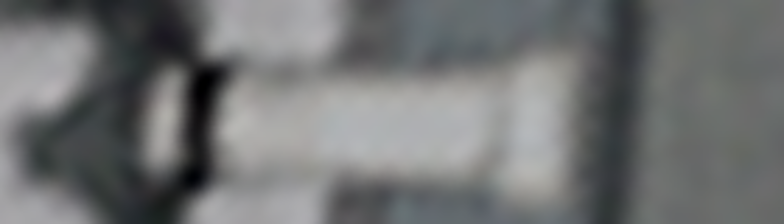

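The black ring is clearly out, at 56–60 mm just beyond the barrel end. The force jumped to 16 N, so the gauge is home: nest 1 is charged. On to nest 2.

Call:
send_rows:
  moves:
    - [1, 0, 0, -2.5, 0, 0, 0]
    - [1, 0, 0, -5.2, 0, 0, 0]
    - [1, 0, 0, -5.2, 0, 0, 0]
    - [1, -0.8, 7, -5.2, 0, 0, 0]
    - [1, -0.8, 7, -5.2, 0, 0, 0]
    - [1, -0.8, 7, -5.2, 0, 0, 0]
    - [1, -0.8, 7, -3, 0, 0, 0]
    - [1, -0.8, 7, -1.5, 0, 0, 0]
    - [1, -0.8, 7, -0.8, 0, 0, 0]
    - [1, -0.8, 7, -0.3, 0, 0, 0]

```text
time_s: 8.8
tool_pos: [0.621, 0.071, 0.1717]
tool_rot: [0.999, 0.042, 0.0, -0.0]
force: [-2.1, 1.7, 6.3]
grip_width: 0.0212
gripper_force: 45.9
```

Call:
send_rows:
  moves:
    - [1, 0, 0, 0.1, 0, 0, 0]
    - [1, 0, 0, 0.2, 0, 0, 0]
    - [1, 0, 0, 0.3, 0, 0, 0]
    - [1, 0, 0, 0.3, 0, 0, 0]
    - [1, 0, 0, 0.3, 0, 0, 0]

```text
time_s: 9.43
tool_pos: [0.6215, 0.0708, 0.1708]
tool_rot: [0.999, 0.042, 0.001, -0.0]
force: [-3.6, 0.9, 14.2]
grip_width: 0.0211
gripper_force: 47.0
```

```bash
python3 - <<'E'
from h import *
rod('r2.png')
E
```

```text
9.43 [0.6215 0.0708 0.1708] [[0.997, 0.083, 0.002], [0.083, -0.997, 0.0], [0.002, -0.0, -1.0]] [-3.6  0.9 14.2] 0.021093904730897495 46.9652134180069
mm {40: 168, 42: 154, 44: 147, 46: 110, 48: 70, 50: 62, 52: 69, 54: 145, 56: 174, 58: 169, 60: 151, 62: 33, 64: 64, 66: 155, 68: 168, 70: 164, 72: 171, 74: 177, 76: 176, 78: 174, 80: 175, 82: 174, 84: 175, 86: 173, 88: 172, 90: 174, 92: 178, 94: 180, 96: 136, 98: 75, 100: 86, 102: 108, 104: 104, 106: 107, 108: 108}
```

Nest 2: home at 14 N, ring fully out at 61–65 mm, so charged. Nest 3 next.

Call:
send_rows:
  moves:
    - [1, 0, 0, -2.5, 0, 0, 0]
    - [1, 0, 0, -5.2, 0, 0, 0]
    - [1, 0, 0, -5.2, 0, 0, 0]
    - [1, -0.6, 7, -5.2, 0, 0, 0]
    - [1, -0.6, 7, -5.2, 0, 0, 0]
    - [1, -0.6, 7, -5.2, 0, 0, 0]
    - [1, -0.6, 7, -3, 0, 0, 0]
    - [1, -0.6, 7, -1.5, 0, 0, 0]
    - [1, -0.6, 7, -0.8, 0, 0, 0]
    - [1, -0.6, 7, -0.3, 0, 0, 0]

```text
time_s: 10.72
tool_pos: [0.6205, 0.0006, 0.1712]
tool_rot: [0.999, 0.042, -0.0, -0.0]
force: [-1.5, 0.9, 3.2]
grip_width: 0.0215
gripper_force: 45.4
```

Call:
send_rows:
  moves:
    - [1, 0, 0, 0.1, 0, 0, 0]
    - [1, 0, 0, 0.2, 0, 0, 0]
    - [1, 0, 0, 0.3, 0, 0, 0]
    - [1, 0, 0, 0.3, 0, 0, 0]
    - [1, 0, 0, 0.3, 0, 0, 0]

```text
time_s: 11.35
tool_pos: [0.6212, 0.0003, 0.1707]
tool_rot: [0.999, 0.041, 0.001, -0.0]
force: [-4.9, 1.1, 15.2]
grip_width: 0.0212
gripper_force: 47.1
```

```bash
python3 - <<'E'
from h import *
rod('r3.png')
E
```

```text
11.35 [6.212e-01 3.000e-04 1.707e-01] [[0.997, 0.083, 0.002], [0.083, -0.997, 0.0], [0.002, -0.0, -1.0]] [-4.9  1.1 15.2] 0.021237498159901263 47.13002264499664
mm {40: 171, 42: 161, 44: 157, 46: 130, 48: 82, 50: 60, 52: 64, 54: 141, 56: 173, 58: 167, 60: 166, 62: 165, 64: 164, 66: 164, 68: 164, 70: 162, 72: 167, 74: 169, 76: 141, 78: 103, 80: 108, 82: 114, 84: 114, 86: 113, 88: 112, 90: 113, 92: 112, 94: 114, 96: 111, 98: 68, 100: 64, 102: 106, 104: 115, 106: 110, 108: 111}
```

Nest 3: home at 15 N, no ring, and the rod ends at about 76 mm (91 and 96 on the first two), so low. Nest 4 next.

Call:
send_rows:
  moves:
    - [1, 0, 0, -2.5, 0, 0, 0]
    - [1, 0, 0, -5.2, 0, 0, 0]
    - [1, 0, 0, -5.2, 0, 0, 0]
    - [1, -0.6, 7, -5.2, 0, 0, 0]
    - [1, -0.6, 7, -5.2, 0, 0, 0]
    - [1, -0.6, 7, -5.2, 0, 0, 0]
    - [1, -0.6, 7, -3, 0, 0, 0]
    - [1, -0.6, 7, -1.5, 0, 0, 0]
    - [1, -0.6, 7, -0.8, 0, 0, 0]
    - [1, -0.6, 7, -0.3, 0, 0, 0]

```text
time_s: 12.65
tool_pos: [0.6206, -0.0696, 0.1716]
tool_rot: [0.999, 0.042, 0.0, -0.0]
force: [-2.2, 1.1, 5.4]
grip_width: 0.0214
gripper_force: 45.9
```

Call:
send_rows:
  moves:
    - [1, 0, 0, 0.1, 0, 0, 0]
    - [1, 0, 0, 0.2, 0, 0, 0]
    - [1, 0, 0, 0.3, 0, 0, 0]
    - [1, 0, 0, 0.3, 0, 0, 0]
    - [1, 0, 0, 0.3, 0, 0, 0]

```text
time_s: 13.28
tool_pos: [0.621, -0.0699, 0.1708]
tool_rot: [0.999, 0.041, 0.001, 0.0]
force: [-5.4, 2.7, 13.9]
grip_width: 0.022
gripper_force: 47.2
```

```bash
python3 - <<'E'
from h import *
rod('r4.png')
E
```

```text
13.28 [ 0.621  -0.0699  0.1708] [[0.997, 0.083, 0.002], [0.083, -0.997, 0.0], [0.002, 0.0, -1.0]] [-5.4  2.7 13.9] 0.021985784328821353 47.1583217382431
mm {40: 174, 42: 168, 44: 169, 46: 141, 48: 84, 50: 56, 52: 61, 54: 148, 56: 174, 58: 79, 60: 19, 62: 125, 64: 170, 66: 165, 68: 164, 70: 164, 72: 164, 74: 163, 76: 165, 78: 165, 80: 167, 82: 167, 84: 171, 86: 175, 88: 182, 90: 180, 92: 152, 94: 109, 96: 110, 98: 84, 100: 65, 102: 101, 104: 118, 106: 113, 108: 113}
```

Nest 4: ring out at 58–61 mm, so charged. Charged are 1, 2 and 4, low is 3, and 5 is empty. Returning the gauge to the mat.

Call:
send_rows:
  moves:
    - [1, 0, 0, -2.5, 0, 0, 0]
    - [1, 0, 0, -5.4, 0, 0, 0]
    - [1, 0, 0, -5.4, 0, 0, 0]
    - [1, -15.4, -32.3, -5.4, 0, 0, 0]
    - [1, -15.4, -32.3, -5.4, 0, 0, 0]
    - [1, -15.4, -32.3, -5.4, 0, 0, 0]
    - [1, -15.4, -32.3, -5.4, 0, 0, 0]
    - [1, -15.4, -32.3, -5.4, 0, 0, 0]
    - [1, -15.4, -32.3, -5.4, 0, 0, 0]
    - [1, -15.4, -32.3, -5.4, 0, 0, 0]

```text
time_s: 14.58
tool_pos: [0.438, 0.2409, 0.2212]
tool_rot: [0.999, 0.044, -0.001, 0.0]
force: [-0.3, -0.8, -2.5]
grip_width: 0.0214
gripper_force: 44.8
```

Call:
send_rows:
  moves:
    - [1, 0, 0, 0, 0, 0, 0]
    - [1, 0, 0, 5, 0, 0, 0]
    - [1, 0, 0, 10, 0, 0, 0]
    - [1, 0, 0, 13.5, 0, 0, 0]
    - [1, 0, 0, 14.3, 0, 0, 0]
    - [1, 0, 0, 14.3, 0, 0, 0]

```text
time_s: 15.32
tool_pos: [0.4407, 0.2383, 0.0793]
tool_rot: [0.999, 0.041, -0.0, 0.0]
force: [0.1, 0.2, -2.5]
grip_width: 0.0213
gripper_force: 44.8
```

Call:
send_rows:
  moves:
    - [1, 0, 0, 0.4, 0, 0, 0]
    - [1, 0, 0, 0.65, 0, 0, 0]
    - [1, 0, 0, 0.65, 0, 0, 0]
    - [-1, 0, 0, 0.6, 0, 0, 0]
    - [-1, 0, 0, 0.6, 0, 0, 0]
    - [-1, 0, 0, 0.6, 0, 0, 0]
    - [-1, 0, 0, 0.6, 0, 0, 0]
    - [-1, 0, 0, -4, 0, 0, 0]
    - [-1, 0, 0, -8, 0, 0, 0]
    - [-1, 0, 0, -14, 0, 0, 0]

```text
time_s: 16.58
tool_pos: [0.4392, 0.2385, 0.2196]
tool_rot: [0.999, 0.041, -0.001, 0.001]
force: [0.9, 0.3, 0.5]
grip_width: 0.0855
gripper_force: 0.0
```

```bash
python3 - <<'E'
from h import *
s=st(); S=snap('scene')
H,Sa,V=hsv(S); rect(S,(Sa<45)&(V>150),.078,20,' gauge',(380,290,526,428))
ye=(H>18)&(H<34)&(Sa>110)&(V>90); rect(S,ye,.112,3,'stem',(265,268,355,350))
E
```

```text
16.57 [0.4392 0.2385 0.2196] [[0.997, 0.083, -0.003], [0.083, -0.997, -0.001], [-0.003, 0.001, -1.0]] [0.9 0.3 0.5] 0.08545593450548414 0.0
 gauge px [430.1 321.4] ctr [0.4434 0.2396] size [94. 19.] deg 4.6 centroid [0.4423 0.2399]
stem px [302.9 346.2] ctr [0.6892 0.0911] size [18. 10.] deg 20.1 centroid [0.6899 0.0917]
stem px [343.3 340.8] ctr [0.6213 0.1424] size [11. 13.] deg 135.2 centroid [0.6214 0.1432]
stem px [281.4 326.2] ctr [0.6898 0.0279] size [23. 13.] deg 3.2 centroid [0.6917 0.0273]
stem px [319.3 319. ] ctr [0.6214 0.0723] size [12. 11.] deg 44.9 centroid [0.6225 0.0728]
stem px [297.1 297.7] ctr [0.6216 0.0021] size [12. 13.] deg 135.2 centroid [0.6216 0.0026]
stem px [275.6 277.9] ctr [ 0.6219 -0.0679] size [13. 11.] deg 47.8 centroid [ 0.6224 -0.067 ]
```

Call:
send_rows:
  moves:
    - [-1, 17.3, 11.3, 0, 0, 0, -1.487]
    - [-1, 17.3, 11.3, 0, 0, 0, -1.487]
    - [-1, 17.3, 11.3, 0, 0, 0, -1.487]
    - [-1, 17.3, 11.3, 0, 0, 0, -1.487]
    - [-1, 17.3, 11.3, 0, 0, 0, -1.487]
    - [-1, 17.3, 11.3, 0, 0, 0, -1.487]
    - [-1, 17.3, 11.3, 0, 0, 0, -1.487]
    - [-1, 17.3, 11.3, 0, 0, 0, -1.487]
    - [-1, 17.3, 11.3, 0, 0, 0, -1.487]
    - [-1, 17.3, 11.3, 0, 0, 0, -1.487]
  newtons: 30

```text
time_s: 17.88
tool_pos: [0.6218, 0.1407, 0.2191]
tool_rot: [0.709, 0.706, -0.0, -0.0]
force: [0.4, 0.2, -0.1]
grip_width: 0.0855
gripper_force: 0.0
```

```bash
python3 - <<'E'
from h import *
s=st(); print(np.round(s['q'],2),shift([.6212,.1405,.086]))
E
```

```text
17.88 [0.6218 0.1407 0.2191] [[0.004, 1.0, -0.0], [1.0, -0.004, -0.0], [-0.0, -0.0, -1.0]] [ 0.4  0.2 -0.1] 0.08553384075801448 0.0
[0.2  0.48 1.63 0.   1.03 0.21] [-0.01607094 -0.05705577 13.31146376]
```

Call:
send_rows:
  moves:
    - [-1, 0, 0, 6, 0, 0, 0]
    - [-1, 0, 0, 11, 0, 0, 0]
    - [-1, 0, 0, 13.3, 0, 0, 0]
    - [-1, 0, 0, 13.3, 0, 0, 0]
    - [1, 0, 0, 13.3, 0, 0, 0]
    - [1, 0, 0, 13.3, 0, 0, 0]
    - [1, 0, 0, 13.3, 0, 0, 0]
    - [1, 0, 0, 13.3, 0, 0, 0]
  newtons: 30

```text
time_s: 18.88
tool_pos: [0.6225, 0.1409, 0.0881]
tool_rot: [0.708, 0.707, 0.001, 0.001]
force: [-2.2, 0.1, 7.1]
grip_width: 0.0534
gripper_force: 31.8
```

Call:
send_rows:
  moves:
    - [1, 0, 0, -3, 0, 0, 0]
    - [1, 0, 0, -8, 0, 0, 0]
    - [1, 0, 0, -13.3, 0, 0, 0]
    - [1, 0, 0, -13.3, 0, 0, 0]

```text
time_s: 19.38
tool_pos: [0.6246, 0.1412, 0.2245]
tool_rot: [0.708, 0.707, 0.004, 0.003]
force: [0.4, -1.2, -4.3]
grip_width: 0.0535
gripper_force: 34.8
```

```bash
python3 - <<'E'
from h import *
s=st(); print(shift([.4638,.020,.086]));S=snap('scene')
H,Sa,V=hsv(S); rect(S,(Sa<45)&(V>150),.078,20,' gauge',(380,290,526,428));rect(S,(V<75),.016,30,'dark',(440,350,526,428))
cv2.imwrite('pics/c1.png',cv2.resize(S['color'][215:395,230:470],(800,600)))
E
```

```text
19.38 [0.6246 0.1412 0.2245] [[0.001, 1.0, 0.01], [1.0, -0.001, 0.002], [0.002, 0.01, -1.0]] [ 0.4 -1.2 -4.3] 0.05346713342787832 34.7773003578186
[-12.17031951 -16.19882898  13.6744742 ]
 gauge px [417.8 322.1] ctr [0.4629 0.2218] size [105.  19.] deg 13.5 centroid [0.463  0.2219]
dark px [484.3 379.9] ctr [0.4368 0.4026] size [ 15. 100.] deg 173.8 centroid [0.4376 0.4029]
```

View pics/c1.png

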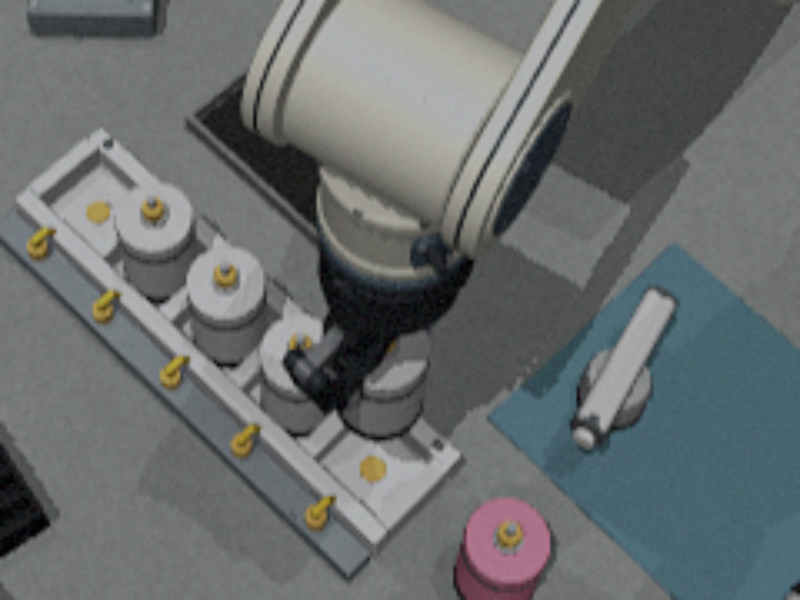

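Canister 1 is lifted. The gauge was knocked aside, but it still stands on the mat at (.463,.222). Moving the canister to the tray.

Call:
send_rows:
  moves:
    - [1, -12.1, -15.8, 0, 0, 0, 0]
    - [1, -12.1, -15.8, 0, 0, 0, 0]
    - [1, -12.1, -15.8, 0, 0, 0, 0]
    - [1, -12.1, -15.8, 0, 0, 0, 0]
    - [1, -12.1, -15.8, 0, 0, 0, 0]
    - [1, -12.1, -15.8, 5, 0, 0, 0]
    - [1, -12.1, -15.8, 10, 0, 0, 0]
    - [1, -12.1, -15.8, 12.5, 0, 0, 0]
    - [1, -12.1, -15.8, 13.2, 0, 0, 0]
    - [1, -12.1, -15.8, 13.2, 0, 0, 0]

```text
time_s: 20.68
tool_pos: [0.4646, 0.0202, 0.0871]
tool_rot: [0.707, 0.707, -0.0, -0.0]
force: [-0.2, 0.1, -4.1]
grip_width: 0.0535
gripper_force: 36.3
```

```bash
python3 - <<'E'
from h import *
s=st(); S=snap('scene'); print(shift([.4638,.02,.083]))
H,Sa,V=hsv(S); rect(S,(V<60),.005,100,'tray',(280,222,382,312))
E
```

```text
20.68 [0.4646 0.0202 0.0871] [[0.0, 1.0, -0.0], [1.0, -0.0, 0.0], [0.0, -0.0, -1.0]] [-0.2  0.1 -4.1] 0.05349132380356742 36.344448924064636
[-0.01677886 -0.10831838  0.47445321]
tray px [334.9 259.3] ctr [ 0.4122 -0.0445] size [212. 204.] deg 89.6 centroid [ 0.4481 -0.0459]
```

Call:
send_rows:
  moves:
    - [1, 0, 0, 0.3, 0, 0, 0]
    - [1, 0, 0, 0.6, 0, 0, 0]
    - [1, 0, 0, 0.6, 0, 0, 0]
    - [-1, 0, 0, 0.5, 0, 0, 0]
    - [-1, 0, 0, 0.5, 0, 0, 0]
    - [-1, 0, 0, 0.5, 0, 0, 0]
    - [-1, 0, 0, 0.5, 0, 0, 0]
    - [-1, 0, 0, -5, 0, 0, 0]
    - [-1, 0, 0, -10, 0, 0, 0]
    - [-1, 0, 0, -13.2, 0, 0, 0]

```text
time_s: 21.98
tool_pos: [0.4643, 0.0198, 0.2215]
tool_rot: [0.707, 0.707, 0.001, 0.001]
force: [-0.3, 1.2, -0.1]
grip_width: 0.0854
gripper_force: 0.0
```

```bash
python3 - <<'E'
from h import *
s=st(); print(shift([.6212,.0705,.22]))
E
```

```text
21.98 [0.4643 0.0198 0.2215] [[0.001, 1.0, 0.002], [1.0, -0.001, 0.0], [0.0, 0.002, -1.0]] [-0.3  1.2 -0.1] 0.08543540420613904 0.0
[ 5.08365103 15.68344875  0.1844816 ]
```

Call:
send_rows:
  moves:
    - [-1, 5.1, 15.7, 0, 0, 0, 0]
    - [-1, 5.1, 15.7, 0, 0, 0, 0]
    - [-1, 5.1, 15.7, 0, 0, 0, 0]
    - [-1, 5.1, 15.7, 0, 0, 0, 0]
    - [-1, 5.1, 15.7, 0, 0, 0, 0]
    - [-1, 5.1, 15.7, 6, 0, 0, 0]
    - [-1, 5.1, 15.7, 11, 0, 0, 0]
    - [-1, 5.1, 15.7, 13.3, 0, 0, 0]
    - [-1, 5.1, 15.7, 13.3, 0, 0, 0]

```text
time_s: 23.1
tool_pos: [0.6181, 0.07, 0.0846]
tool_rot: [0.708, 0.707, -0.002, -0.002]
force: [-0.9, -0.1, -0.1]
grip_width: 0.0854
gripper_force: 0.0
```

Call:
send_rows:
  moves:
    - [1, 0, 0, 0, 0, 0, 0]
    - [1, 0, 0, 0, 0, 0, 0]
    - [1, 0, 0, 0, 0, 0, 0]
    - [1, 0, 0, 0, 0, 0, 0]
    - [1, 0, 0, -3, 0, 0, 0]
    - [1, 0, 0, -8, 0, 0, 0]
    - [1, 0, 0, -13.3, 0, 0, 0]
    - [1, 0, 0, -13.3, 0, 0, 0]

```text
time_s: 24.1
tool_pos: [0.6234, 0.0709, 0.2245]
tool_rot: [0.707, 0.707, 0.004, 0.003]
force: [0.3, -0.4, -4.3]
grip_width: 0.0532
gripper_force: 35.2
```

Call:
send_rows:
  moves:
    - [1, -11.6, -15.7, 0, 0, 0, 0]
    - [1, -11.6, -15.7, 0, 0, 0, 0]
    - [1, -11.6, -15.7, 0, 0, 0, 0]
    - [1, -11.6, -15.7, 0, 0, 0, 0]
    - [1, -11.6, -15.7, 0, 0, 0, 0]
    - [1, -11.6, -15.7, 5, 0, 0, 0]
    - [1, -11.6, -15.7, 10, 0, 0, 0]
    - [1, -11.6, -15.7, 12.5, 0, 0, 0]
    - [1, -11.6, -15.7, 13.2, 0, 0, 0]
    - [1, -11.6, -15.7, 13.2, 0, 0, 0]

```text
time_s: 25.35
tool_pos: [0.4645, -0.0448, 0.0872]
tool_rot: [0.707, 0.707, 0.0, 0.0]
force: [0.8, -0.1, -4.3]
grip_width: 0.0531
gripper_force: 35.1
```

Call:
send_rows:
  moves:
    - [1, 0, 0, 0.3, 0, 0, 0]
    - [1, 0, 0, 0.6, 0, 0, 0]
    - [1, 0, 0, 0.6, 0, 0, 0]
    - [-1, 0, 0, 0.5, 0, 0, 0]
    - [-1, 0, 0, 0.5, 0, 0, 0]
    - [-1, 0, 0, 0.5, 0, 0, 0]
    - [-1, 0, 0, 0.5, 0, 0, 0]
    - [-1, 0, 0, -5, 0, 0, 0]
    - [-1, 0, 0, -10, 0, 0, 0]
    - [-1, 0, 0, -13.2, 0, 0, 0]

```text
time_s: 26.6
tool_pos: [0.4642, -0.0452, 0.2215]
tool_rot: [0.707, 0.707, 0.001, 0.001]
force: [0.2, 0.1, -0.2]
grip_width: 0.0854
gripper_force: 0.0
```

Call:
send_rows:
  moves:
    - [-1, -2.4, 15.7, 0, 0, 0, 0]
    - [-1, -2.4, 15.7, 0, 0, 0, 0]
    - [-1, -2.4, 15.7, 0, 0, 0, 0]
    - [-1, -2.4, 15.7, 0, 0, 0, 0]
    - [-1, -2.4, 15.7, 0, 0, 0, 0]

```text
time_s: 27.22
tool_pos: [0.6195, -0.0692, 0.2186]
tool_rot: [0.707, 0.707, -0.001, -0.001]
force: [-0.5, -0.1, -0.3]
grip_width: 0.0855
gripper_force: 0.0
```

```bash
python3 - <<'E'
from h import *
s=st(); print(shift([.6212,-.0695,.086]));S=snap('scene')
H,Sa,V=hsv(S);ye=(H>18)&(H<34)&(Sa>110)&(V>90); rect(S,ye,.112,3,'stem',(265,220,390,350))
rect(S,ye,.107,3,'traystem',(300,220,390,290))
E
```

```text
27.23 [ 0.6195 -0.0692  0.2186] [[0.001, 1.0, -0.002], [1.0, -0.001, 0.0], [0.0, -0.002, -1.0]] [-0.5 -0.1 -0.3] 0.08554625615617689 0.0
[-0.03528987  0.19866316 13.25976938]
stem px [302.9 346. ] ctr [0.6892 0.091 ] size [18. 10.] deg 20.1 centroid [0.6897 0.0916]
stem px [319.4 334.7] ctr [0.6471 0.098 ] size [11. 15.] deg 135.2 centroid [0.6475 0.0982]
stem px [281.4 326.4] ctr [0.6898 0.0279] size [23. 13.] deg 3.2 centroid [0.692  0.0276]
stem px [297.  297.7] ctr [0.6216 0.0021] size [12. 13.] deg 135.2 centroid [0.6219 0.0026]
stem px [275.7 277.8] ctr [ 0.6219 -0.0679] size [13. 11.] deg 47.8 centroid [ 0.622  -0.0672]
stem px [352.4 261.2] ctr [0.4676 0.0255] size [16. 12.] deg 43.0 centroid [0.4683 0.0257]
stem px [332.3 243.8] ctr [ 0.468  -0.0402] size [12. 13.] deg 118.8 centroid [ 0.4675 -0.0396]
traystem px [352.4 261.2] ctr [0.4654 0.0238] size [16. 12.] deg 43.0 centroid [0.4661 0.024 ]
traystem px [332.3 243.8] ctr [ 0.4657 -0.0423] size [12. 13.] deg 118.8 centroid [ 0.4653 -0.0416]
```

Call:
send_rows:
  moves:
    - [-1, 0, 0, 6, 0, 0, 0]
    - [-1, 0, 0, 11, 0, 0, 0]
    - [-1, 0, 0, 13.3, 0, 0, 0]
    - [-1, 0, 0, 13.3, 0, 0, 0]
    - [1, 0, 0, 13.3, 0, 0, 0]
    - [1, 0, 0, 13.3, 0, 0, 0]
    - [1, 0, 0, 13.3, 0, 0, 0]
    - [1, 0, 0, 13.3, 0, 0, 0]

```text
time_s: 28.28
tool_pos: [0.6217, -0.0694, 0.0882]
tool_rot: [0.707, 0.707, 0.001, 0.001]
force: [-0.8, 0.6, 7.5]
grip_width: 0.0536
gripper_force: 31.6
```

Call:
send_rows:
  moves:
    - [1, 0, 0, -3, 0, 0, 0]
    - [1, 0, 0, -8, 0, 0, 0]
    - [1, 0, 0, -13.3, 0, 0, 0]
    - [1, 0, 0, -13.3, 0, 0, 0]

```text
time_s: 28.78
tool_pos: [0.6232, -0.0696, 0.2243]
tool_rot: [0.707, 0.707, 0.003, 0.004]
force: [0.8, 0.5, -5.4]
grip_width: 0.0533
gripper_force: 35.5
```

Call:
send_rows:
  moves:
    - [1, -4.2, -15.7, 0, 0, 0, 0]
    - [1, -4.2, -15.7, 0, 0, 0, 0]
    - [1, -4.2, -15.7, 0, 0, 0, 0]
    - [1, -4.2, -15.7, 0, 0, 0, 0]
    - [1, -4.2, -15.7, 0, 0, 0, 0]
    - [1, -4.2, -15.7, 5, 0, 0, 0]
    - [1, -4.2, -15.7, 10, 0, 0, 0]
    - [1, -4.2, -15.7, 12.5, 0, 0, 0]
    - [1, -4.2, -15.7, 13.2, 0, 0, 0]
    - [1, -4.2, -15.7, 13.2, 0, 0, 0]

```text
time_s: 30.02
tool_pos: [0.4644, -0.1111, 0.0872]
tool_rot: [0.707, 0.707, 0.0, -0.0]
force: [1.0, 0.4, -4.1]
grip_width: 0.0533
gripper_force: 35.6
```

Call:
send_rows:
  moves:
    - [1, 0, 0, 0.3, 0, 0, 0]
    - [1, 0, 0, 0.6, 0, 0, 0]
    - [1, 0, 0, 0.6, 0, 0, 0]
    - [-1, 0, 0, 0.5, 0, 0, 0]
    - [-1, 0, 0, 0.5, 0, 0, 0]
    - [-1, 0, 0, 0.5, 0, 0, 0]
    - [-1, 0, 0, 0.5, 0, 0, 0]
    - [-1, 0, 0, -5, 0, 0, 0]
    - [-1, 0, 0, -10, 0, 0, 0]
    - [-1, 0, 0, -13.2, 0, 0, 0]

```text
time_s: 31.28
tool_pos: [0.4642, -0.1113, 0.2215]
tool_rot: [0.707, 0.707, 0.001, 0.001]
force: [0.7, 0.4, -1.2]
grip_width: 0.0851
gripper_force: 0.0
```

```bash
python3 - <<'E'
from h import *
s=st(); print(np.round(s['q'],2)); S=snap('scene')
H,Sa,V=hsv(S);ye=(H>18)&(H<34)&(Sa>110)&(V>90); rect(S,ye,.107,3,'stem',(265,200,390,350))
rect(S,(Sa<45)&(V>150),.078,20,' gauge',(380,290,526,428));rect(S,(V<75),.016,30,'dark',(440,350,526,428))
rect(S,(Sa<60)&(V>120),.009,5,'tip',(440,390,490,428))
cv2.imwrite('pics/c2.png',S['color'])
E
```

```text
31.27 [ 0.4642 -0.1113  0.2215] [[0.001, 1.0, 0.002], [1.0, -0.001, -0.001], [-0.001, 0.002, -1.0]] [ 0.7  0.4 -1.2] 0.08513782438562716 0.0
[-0.26  0.26  1.98  0.    0.91 -0.26]
stem px [302.9 346.1] ctr [0.688  0.0896] size [18. 10.] deg 20.1 centroid [0.6886 0.0902]
stem px [319.3 334.6] ctr [0.6457 0.0967] size [11. 15.] deg 135.2 centroid [0.6461 0.0966]
stem px [281.3 326.1] ctr [0.6897 0.0245] size [22. 13.] deg 24.9 centroid [0.6905 0.0253]
stem px [297.1 297.7] ctr [6.201e-01 3.000e-04] size [12. 13.] deg 135.2 centroid [0.6202 0.0008]
stem px [278.3 296.2] ctr [ 0.6483 -0.0312] size [12. 14.] deg 135.2 centroid [ 0.6474 -0.0312]
stem px [352.4 261.1] ctr [0.4654 0.0238] size [16. 12.] deg 43.0 centroid [0.4658 0.0238]
stem px [332.2 244.2] ctr [ 0.4653 -0.0408] size [11. 12.] deg 135.1 centroid [ 0.4662 -0.041 ]
stem px [312.2 226.7] ctr [ 0.4651 -0.1099] size [14. 10.] deg 45.4 centroid [ 0.4653 -0.1091]
 gauge px [417.8 322.1] ctr [0.4623 0.2218] size [106.  19.] deg 13.4 centroid [0.4628 0.2219]
dark px [484.4 379.9] ctr [0.4368 0.4026] size [ 15. 100.] deg 173.8 centroid [0.4374 0.4029]
tip px [485.3 421.4] ctr [0.5043 0.4585] size [17. 33.] deg 178.3 centroid [0.5062 0.457 ]
tip px [447.9 419. ] ctr [0.5489 0.3972] size [48. 51.] deg 135.2 centroid [0.5589 0.3979]
tip px [462.  401.1] ctr [0.5084 0.3968] size [ 9. 49.] deg 174.2 centroid [0.5071 0.3963]
```

View pics/c2.png

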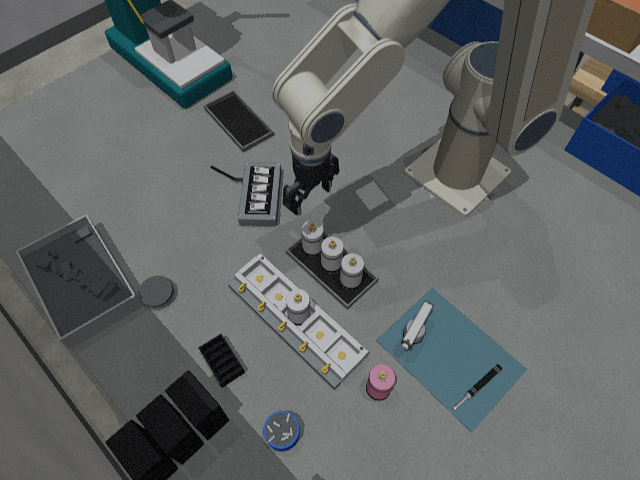

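All three charged canisters stand in the tray and the low one is in nest 3 at (297,298); the gauge (417,322) and stylus (484,380) are on the mat. Next, the rocker states measured as tilt in the scene view.

```bash
python3 - <<'E'
from h import *
fr=[imaging.snapshot('scene') for _ in range(8)]; S=fr[0]
g=np.mean([cv2.cvtColor(f['color'],cv2.COLOR_BGR2GRAY) for f in fr],0)
x0,y0=232,155; k=8
u=cv2.resize(g[y0:232,x0:290].astype(np.float32),None,fx=k,fy=k,interpolation=cv2.INTER_CUBIC)
cv2.imwrite('pics/rk.png',u[:590])
a=np.radians(-46.3); ex=np.array([np.cos(a),np.sin(a),0]); ey=np.array([-ex[1],ex[0],0]); C=np.array([.449,-.322,0])
for i,y in enumerate((.06,.03,0,-.03,-.06)):
    P=lambda x,z,yy=0:proj(S,C+ex*x+ey*(y+yy)+[0,0,z])
    sl=[]
    for dz in(0,.0043,-.0043):
        d=P(.018,.046-dz)-P(-.018,.046+dz); sl.append(round(float(d[1]/d[0]),3))
    c=P(0,.046); 
    m=(u>150).astype(np.uint8); n,l,stt,cen=cv2.connectedComponentsWithStats(m)
    # component nearest to the predicted centre
    big=[j for j in range(1,n) if stt[j,4]>1500]
    j=min(big,key=lambda j:np.linalg.norm(cen[j]/k+[x0,y0]-c))
    vv,uu=np.nonzero(l==j); r=cv2.minAreaRect(np.c_[uu,vv].astype(np.float32)); B=cv2.boxPoints(r); e=max([B[1]-B[0],B[2]-B[1]],key=np.linalg.norm)
    # long edges: fit lower border
    cols=np.arange(int(np.percentile(uu,20)),int(np.percentile(uu,80)))
    top=[vv[uu==q].min() for q in cols]; bot=[vv[uu==q].max() for q in cols]
    print(i+1,'pred c',np.round(c,1),'cen',np.round(cen[j]/k+[x0,y0],1),'slopes flat/on/off',sl,'meas rect',round(float(e[1]/e[0]),3),'top',round(np.polyfit(cols,top,1)[0],3),'bot',round(np.polyfit(cols,bot,1)[0],3),'area',stt[j,4],'size',np.round(np.array(r[1])/k,1))
E
```

```text
1 pred c [259.  206.5] cen [258.4 206.2] slopes flat/on/off [0.02, -0.121, 0.154] meas rect -0.099 top -0.074 bot -0.04 area 4029 size [ 5.9 14.9]
2 pred c [260.  197.2] cen [260.8 197.3] slopes flat/on/off [0.02, -0.125, 0.158] meas rect 0.129 top 0.122 bot 0.178 area 3480 size [11.8  6. ]
3 pred c [260.9 188.1] cen [261.3 187.6] slopes flat/on/off [0.019, -0.129, 0.161] meas rect -0.154 top -0.16 bot -0.161 area 3251 size [ 5.5 11.4]
4 pred c [261.9 179.2] cen [262.7 179.3] slopes flat/on/off [0.019, -0.133, 0.164] meas rect 0.141 top 0.114 bot 0.138 area 3338 size [11.7  5.6]
5 pred c [262.8 170.5] cen [262.6 170.6] slopes flat/on/off [0.019, -0.137, 0.167] meas rect 0.157 top 0.191 bot 0.201 area 3709 size [14.4  5.6][ WARN:0@15.132] global loadsave.cpp:1063 imwrite_ Unsupported depth image for selected encoder is fallbacked to CV_8U.
```

View pics/rk.png

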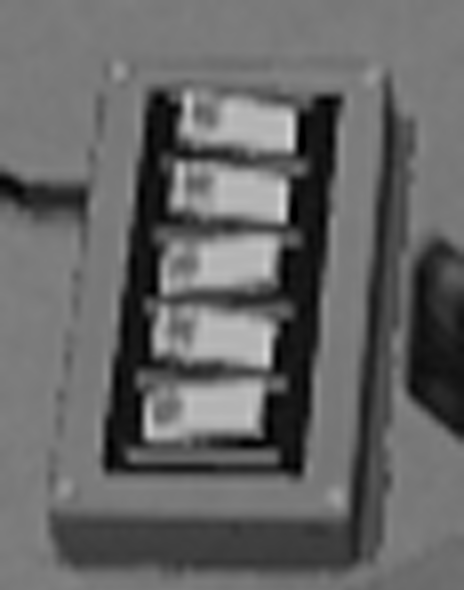

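All 14 pictures are now viewed. The slopes are clear: R1 on (−0.10), R2 off (+0.13), R3 on (−0.15), R4 off (+0.14), R5 off (+0.16). Only R3 should be on, so I only need to press the raised near end of rocker 1. Fetching the stylus.

Call:
send_rows:
  moves:
    - [-1, 51.1, -1.8, 0, 0, 0, -1.463]
    - [-1, 51.1, -1.8, 0, 0, 0, -1.463]
    - [-1, 51.1, -1.8, 0, 0, 0, -1.463]
    - [-1, 51.1, -1.8, 0, 0, 0, -1.463]
    - [-1, 51.1, -1.8, 0, 0, 0, -1.463]
    - [-1, 51.1, -1.8, 0, 0, 0, -1.463]
    - [-1, 51.1, -1.8, 0, 0, 0, -1.463]
    - [-1, 51.1, -1.8, 0, 0, 0, -1.463]
    - [-1, 51.1, -1.8, 0, 0, 0, -1.463]
    - [-1, 51.1, -1.8, 0, 0, 0, -1.463]
  newtons: 40

```text
time_s: 32.98
tool_pos: [0.4455, 0.3999, 0.2181]
tool_rot: [0.054, 0.999, -0.001, -0.001]
force: [0.9, 0.3, 0.0]
grip_width: 0.0853
gripper_force: 0.0
```

```bash
python3 - <<'E'
from h import *
s=st(); print(np.round(s['q'],2),shift([.4467,.3995,.03]))
E
```

```text
32.98 [0.4455 0.3999 0.2181] [[-0.994, 0.108, -0.001], [0.108, 0.994, -0.002], [0.001, -0.002, -1.0]] [0.9 0.3 0. ] 0.08531356817919103 0.0
[ 0.71  0.43  1.72 -0.    0.99 -0.75] [-1.46972629e-01  3.48275506e-03  1.88141645e+01]
```

Call:
send_rows:
  moves:
    - [-1, -0.1, 0, 6, 0, 0, 0]
    - [-1, -0.1, 0, 12, 0, 0, 0]
    - [-1, -0.1, 0, 16, 0, 0, 0]
    - [-1, -0.1, 0, 18.5, 0, 0, 0]
    - [-1, -0.1, 0, 18.8, 0, 0, 0]
    - [1, -0.1, 0, 18.8, 0, 0, 0]
    - [1, -0.1, 0, 18.8, 0, 0, 0]
    - [1, -0.1, 0, 18.8, 0, 0, 0]
    - [1, -0.1, 0, 18.8, 0, 0, 0]
    - [1, -0.1, 0, 18.8, 0, 0, 0]
  newtons: 40

```text
time_s: 34.22
tool_pos: [0.4476, 0.4002, 0.0323]
tool_rot: [0.054, 0.999, 0.0, 0.0]
force: [-0.7, -1.1, 6.3]
grip_width: 0.0128
gripper_force: 39.7
```

Call:
send_rows:
  moves:
    - [1, 0, 0, -4, 0, 0, 0]
    - [1, 0, 0, -9, 0, 0, 0]
    - [1, 0, 0, -15, 0, 0, 0]
    - [1, 0, 0, -19, 0, 0, 0]
    - [1, 0, 0, -19, 0, 0, 0]

```text
time_s: 34.85
tool_pos: [0.4486, 0.4011, 0.2253]
tool_rot: [0.054, 0.999, 0.003, 0.003]
force: [0.6, 0.2, -1.0]
grip_width: 0.0127
gripper_force: 39.2
```

```bash
python3 - <<'E'
from h import *
s=st(); S=snap('scene');p=s['tool_pos'];R=Ro.from_quat(s['tool_rot']).as_matrix()
tip=p+R@[-.089,0,.021]; print('pred tip',np.round(tip,4),proj(S,tip))
H,Sa,V=hsv(S); u,v=proj(S,tip).astype(int); rect(S,(Sa<45)&(V>130),tip[2],4,'tip',(u-25,v-25,u+25,v+25))
# target tool pose above rocker 1: d yaw -35, pitch .7
d=np.radians(-35); D=np.array([np.cos(d),np.sin(d),0]); X0=-D; Z0=np.array([0,0,-1.]); Y0=np.cross(Z0,X0)
Rt=Ro.from_rotvec(Y0*.7).as_matrix()@np.c_[X0,Y0,Z0]
t=np.array([.4822,-.2719,.12]); P=t-Rt@[-.089,0,.021]
print('TCP',P,'shift',shift(P,s),'rotvec',Ro.from_matrix(R.T@Rt).as_rotvec())
E
```

```text
34.85 [0.4486 0.4011 0.2253] [[-0.994, 0.108, 0.006], [0.108, 0.994, 0.005], [-0.005, 0.005, -1.0]] [ 0.6  0.2 -1. ] 0.012737760730873592 39.24291551113129
pred tip [0.5372 0.3916 0.2048] [475.26892704 383.83802705]
tip px [482.1 377. ] ctr [0.5151 0.3924] size [ 6. 40.] deg 176.0 centroid [0.5181 0.3929]
tip px [493.2 367.3] ctr [0.4882 0.3964] size [6. 4.] deg 70.2 centroid [0.4884 0.3967]
TCP [ 0.4375215  -0.24061577  0.19339706] shift [ -5.84265499 -63.93318772   2.8770562 ] rotvec [-0.16946823  0.68853694  0.48375936]
```

Call:
send_rows:
  moves:
    - [1, -5.8, -63.9, -4, 0, 0, 0.503]
    - [1, -5.8, -63.9, -4, 0, 0, 0.503]
    - [1, -5.8, -63.9, -4, 0, 0, 0.503]
    - [1, -5.8, -63.9, -4, 0, 0, 0.503]
    - [1, -5.8, -63.9, -4, 0, 0, 0.503]
    - [1, -5.8, -63.9, -4, 0, 0, 0.503]
    - [1, -5.8, -63.9, -4, 0, 0, 0.503]
    - [1, -5.8, -63.9, -4, 0, 0, 0.503]
    - [1, -5.8, -63.9, -4, 0, 0, 0.503]
    - [1, -5.8, -63.9, -4, 0, 0, 0.503]

```text
time_s: 36.15
tool_pos: [0.4345, -0.2256, 0.2587]
tool_rot: [0.301, 0.954, 0.0, -0.001]
force: [1.3, -0.3, -0.4]
grip_width: 0.0125
gripper_force: 39.3
```

Call:
send_rows:
  moves:
    - [1, 0, 0, 0, 0, 0, 0]
    - [1, 0, 0, 0, 0, 0, 0]

```text
time_s: 36.4
tool_pos: [0.4347, -0.2235, 0.2587]
tool_rot: [0.302, 0.953, 0.0, -0.002]
force: [-0.4, 0.3, -0.2]
grip_width: 0.0129
gripper_force: 39.4
```

```bash
cat >> h.py <<'E'
def plan(t,pitch=.7,yaw=-35,off=(-.089,0,.021)):
    s=st(); R=Ro.from_quat(s['tool_rot']).as_matrix(); d=np.radians(yaw)
    X0=-np.array([np.cos(d),np.sin(d),0]); Z0=np.array([0,0,-1.]); Y0=np.cross(Z0,X0)
    Rt=Ro.from_rotvec(Y0*pitch).as_matrix()@np.c_[X0,Y0,Z0]; P=np.array(t)-Rt@np.array(off)
    print('q',np.round(s['q'],2),'tip',np.round(s['tool_pos']+R@np.array(off),4),'shift',np.round(shift(P,s),2),'rot',np.round(Ro.from_matrix(R.T@Rt).as_rotvec(),3))
E
python3 - <<'E'
from h import *
plan([.4822,-.2719,.12])
E
```

```text
36.4 [ 0.4347 -0.2235  0.2587] [[-0.818, 0.575, -0.003], [0.575, 0.818, 0.002], [0.003, -0.0, -1.0]] [-0.4  0.3 -0.2] 0.012896671572581083 39.358062744140625
q [-0.5   0.22  1.92  0.    1.   -1.46] tip [ 0.5074 -0.2747  0.2374] shift [-1.24 -1.23  6.52] rot [ 0.001  0.697 -0.002]
```

Call:
send_rows:
  moves:
    - [1, -1.2, -1.2, 3, 0, 0.7, 0]
    - [1, -1.2, -1.2, 3, 0, 0.7, 0]
    - [1, -1.2, -1.2, 3, 0, 0.7, 0]
    - [1, -1.2, -1.2, 3, 0, 0.7, 0]
    - [1, -1.2, -1.2, 6.5, 0, 0.7, 0]
    - [1, -1.2, -1.2, 6.5, 0, 0.7, 0]
    - [1, -1.2, -1.2, 6.5, 0, 0.7, 0]

```text
time_s: 37.28
tool_pos: [0.4388, -0.2397, 0.1958]
tool_rot: [0.282, 0.896, 0.103, -0.327]
force: [-0.1, -0.3, -0.3]
grip_width: 0.0128
gripper_force: 39.4
```

```bash
python3 - <<'E'
from h import *
plan([.4822,-.2719,.06]); S=snap('scene'); s=telemetry.get_state(); R=Ro.from_quat(s['tool_rot']).as_matrix()
tip=s['tool_pos']+R@[-.089,0,.021]; T=snap('top'); print('pred',proj(S,tip),proj(T,tip))
u,v=proj(S,tip).astype(int); H,Sa,V=hsv(S); rect(S,(V>165)&(Sa<45),tip[2],2,'S',(u-12,v-12,u+13,v+13))
u,v=proj(T,tip).astype(int); H,Sa,V=hsv(T); rect(T,(V>185)&(Sa<45),tip[2],2,'T',(u-12,v-12,u+13,v+13))
print(V[v-6:v+7,u-6:u+7])
E
```

```text
37.27 [ 0.4388 -0.2397  0.1958] [[-0.627, 0.573, -0.528], [0.438, 0.82, 0.369], [0.645, -0.0, -0.765]] [-0.1 -0.3 -0.3] 0.01279887943431899 39.37816143035889
q [-0.55  0.64  1.58  0.04  1.62 -1.52] tip [ 0.4835 -0.2709  0.1224] shift [-3.98 -0.15  4.81] rot [-0. -0.  0.]
pred [261.01228431 188.76273095] [386.49599163 241.3732321 ]
T px [395.4 246.9] ctr [ 0.4719 -0.2922] size [22. 43.] deg 178.3 centroid [ 0.468  -0.2959]
[[ 76  59  60  60  73  90 105 116 123 129 142 154 162]
 [ 76  61  57  72  83  96 113 122 129 137 150 161 168]
 [ 76  62  65  77  94 104 121 129 136 144 154 163 170]
 [ 72  66  75  89  99 115 124 132 139 148 158 166 173]
 [ 81  73  82  95 106 117 130 135 147 154 163 168 175]
 [ 86  86  92 101 109 121 132 142 150 157 168 173 175]
 [ 90  90  94 102 115 122 135 147 156 161 167 174 178]
 [ 91  96  99 103 113 124 138 148 157 167 173 178 182]
 [ 92  97 103 106 116 131 143 152 160 168 179 181 184]
 [ 94  99 107 113 124 134 152 157 166 173 181 181 186]
 [ 98 104 108 120 131 143 150 159 171 178 181 182 185]
 [100 107 111 125 135 147 154 163 170 176 183 184 185]
 [104 107 117 128 138 150 162 163 173 178 183 185 186]]
```

Call:
send_rows:
  moves:
    - [1, -2, -0.1, 2.4, 0, 0, 0]
    - [1, -4, -0.15, 4.8, 0, 0, 0]
    - [1, -4, -0.15, 4.8, 0, 0, 0]
    - [1, -4.3, -0.15, 5.2, 0, 0, 0]
    - [1, -4.6, -0.15, 5.6, 0, 0, 0]
    - [1, -4.8, -0.15, 5.8, 0, 0, 0]

```text
time_s: 38.12
tool_pos: [0.4375, -0.2416, 0.1203]
tool_rot: [0.283, 0.896, 0.103, -0.327]
force: [0.3, -0.6, -0.3]
grip_width: 0.0127
gripper_force: 39.4
```

Call:
send_rows:
  moves:
    - [1, -0.15, 0, 0.2, 0, 0, 0]
    - [1, -0.3, 0, 0.35, 0, 0, 0]
    - [1, -0.3, 0, 0.35, 0, 0, 0]

```text
time_s: 38.5
tool_pos: [0.4372, -0.2415, 0.1152]
tool_rot: [0.283, 0.896, 0.103, -0.327]
force: [-0.9, 0.8, 0.0]
grip_width: 0.0126
gripper_force: 39.4
```

```bash
cat > rk.py <<'E'
from h import *
def rockers():
    fr=[imaging.snapshot('scene') for _ in range(4)]; S=fr[0]
    g=np.mean([cv2.cvtColor(f['color'],cv2.COLOR_BGR2GRAY) for f in fr],0); x0,y0,k=232,155,8
    u=cv2.resize(g[y0:232,x0:290].astype(np.float32),None,fx=k,fy=k,interpolation=cv2.INTER_CUBIC)
    n,l,stt,cen=cv2.connectedComponentsWithStats((u>150).astype(np.uint8))
    for j in range(1,n):
        if stt[j,4]<1200: continue
        vv,uu=np.nonzero(l==j); B=cv2.boxPoints(cv2.minAreaRect(np.c_[uu,vv].astype(np.float32))); e=max([B[1]-B[0],B[2]-B[1]],key=np.linalg.norm)
        print(np.round(cen[j]/k+[x0,y0],1),'slope',round(float(e[1]/e[0]),3),'area',stt[j,4])
E
python3 - <<'E'
from rk import *
plan([.4822,-.2719,.042]); rockers()
E
```

```text
38.5 [ 0.4372 -0.2415  0.1152] [[-0.626, 0.574, -0.528], [0.439, 0.819, 0.37], [0.644, -0.0, -0.765]] [-0.9  0.8  0. ] 0.01263508283018632 39.377766251564026
q [-0.55  0.76  1.59  0.04  1.49 -1.53] tip [ 0.4819 -0.2728  0.0418] shift [0.04 0.09 0.  ] rot [ 0.001 -0.    -0.001]
```

Call:
send_rows:
  moves:
    - [1, 2.6, 0, -3, 0, 0, 0]
    - [1, 5.2, 0, -6.1, 0, 0, 0]
    - [1, 9, -12, -10.5, 0, 0, 0]
    - [1, 9, -12, -10.5, 0, 0, 0]
    - [1, 9, -12, -10.5, 0, 0, 0]
    - [1, 9, -12, -10.5, 0, 0, 0]

```text
time_s: 39.45
tool_pos: [0.3673, -0.3392, 0.2537]
tool_rot: [0.284, 0.896, 0.104, -0.327]
force: [-0.7, 0.4, -1.0]
grip_width: 0.0125
gripper_force: 39.4
```

```bash
python3 - <<'E'
from rk import *
plan([.4822,-.2719,.06]); rockers()
E
```

```text
39.45 [ 0.3673 -0.3392  0.2537] [[-0.626, 0.576, -0.526], [0.44, 0.818, 0.371], [0.644, 0.0, -0.765]] [-0.7  0.4 -1. ] 0.012498836970034483 39.417577385902405
q [-0.73  0.57  1.55 -0.07  1.71 -1.67] tip [ 0.4119 -0.3705  0.1803] shift [-7.8  12.1   9.16] rot [ 0.002  0.001 -0.002]
[263.8 170.7] slope 0.132 area 2921
[262.9 179.4] slope 0.138 area 2981
[261.4 187.7] slope -0.178 area 2747
[261.  197.3] slope 0.129 area 3257
[258.4 206.2] slope -0.091 area 3893
```

```bash
cat >> rk.py <<'E'
def edges():
    fr=[imaging.snapshot('scene') for _ in range(6)]; S=fr[0]
    g=np.mean([cv2.cvtColor(f['color'],cv2.COLOR_BGR2GRAY) for f in fr],0).astype(np.float32)
    a=np.radians(-46.3); ex=np.array([np.cos(a),np.sin(a),0]); ey=np.array([-ex[1],ex[0],0]); C=np.array([.449,-.322,0])
    for i,y in enumerate((.06,.03,0,-.03,-.06)):
        o=[]
        for x in(.012,.006,0,-.006,-.012,-.016):
            P=lambda z:proj(S,C+ex*x+ey*y+[0,0,z]); c=P(.046)
            vs=c[1]+np.arange(-6,6,.1); pr=cv2.remap(g,np.full((1,len(vs)),c[0],np.float32),vs[None].astype(np.float32),cv2.INTER_CUBIC)[0]
            m=pr[40:80].max(); th=.72*m; k=40+pr[40:80].argmax(); lo=k
            while lo>0 and pr[lo]>th: lo-=1
            hi=k
            while hi<119 and pr[hi]>th: hi+=1
            o.append((round(-6+.1*lo,1),round(-6+.1*hi,1),int(m)))
        print(i+1,o)
E
python3 - <<'E'
from rk import *
edges()
S=snap('scene');s=telemetry.get_state();R=Ro.from_quat(s['tool_rot']).as_matrix()
tip=s['tool_pos']+R@[-.089,0,.021];print('tip pred',proj(S,tip))
p=proj(S,s['tool_pos']).astype(int);u0,v0=p-[75,40]
u0=max(0,min(640-150,u0));v0=max(0,v0)
cv2.imwrite('pics/tip.png',cv2.resize(S['color'][v0:v0+112,u0:u0+150],(800,597),interpolation=cv2.INTER_CUBIC));print(u0,v0)
E
```

```text
1 [(np.float64(-3.8), np.float64(2.9), 171), (np.float64(-3.7), np.float64(2.2), 182), (np.float64(-4.0), np.float64(2.0), 181), (np.float64(-4.4), np.float64(2.0), 182), (np.float64(-4.7), np.float64(2.0), 174), (np.float64(-1.0), np.float64(0.0), 11)]
2 [(np.float64(-1.5), np.float64(2.7), 161), (np.float64(-3.8), np.float64(2.3), 181), (np.float64(-3.4), np.float64(2.5), 182), (np.float64(-3.4), np.float64(2.9), 180), (np.float64(-2.5), np.float64(3.1), 204), (np.float64(-2.8), np.float64(-0.7), 108)]
3 [(np.float64(-3.1), np.float64(2.6), 161), (np.float64(-3.5), np.float64(2.5), 169), (np.float64(-3.8), np.float64(2.3), 165), (np.float64(-4.4), np.float64(2.0), 166), (np.float64(-4.3), np.float64(1.5), 156), (np.float64(-6.0), np.float64(-0.7), 26)]
4 [(np.float64(-1.3), np.float64(2.7), 153), (np.float64(-3.7), np.float64(2.3), 175), (np.float64(-3.4), np.float64(2.3), 174), (np.float64(-3.3), np.float64(2.9), 170), (np.float64(-2.4), np.float64(3.0), 188), (np.float64(-6.0), np.float64(0.3), 73)]
5 [(np.float64(-0.2), np.float64(2.2), 170), (np.float64(-3.8), np.float64(2.0), 178), (np.float64(-3.6), np.float64(2.8), 170), (np.float64(-2.8), np.float64(2.9), 172), (np.float64(-2.6), np.float64(2.8), 181), (np.float64(-6.0), np.float64(2.6), 79)]
tip pred [254.07687453 136.51855151]
198 72
```

View pics/tip.png

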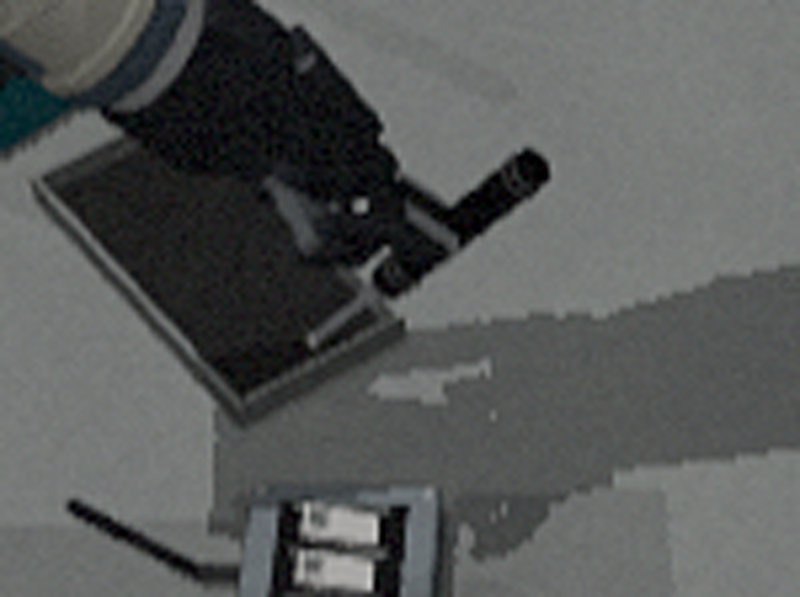

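The edges show R1 still on, sloping the same way as R3. The stylus tip sits at about (256.5,136) px against a predicted (254,136.5), so it is effectively shorter and missed just off the paddle's near end. I'll calibrate the offset.

```bash
python3 - <<'E'
from h import *
s=st();R=Ro.from_quat(s['tool_rot']).as_matrix()
fr=[imaging.snapshot('scene') for _ in range(6)];S=fr[0]
g=np.mean([cv2.cvtColor(f['color'],cv2.COLOR_BGR2GRAY) for f in fr],0).astype(np.float32)
np.set_printoptions(linewidth=200)
print(g[126:142,248:272].astype(int))
for L in (-.089,-.085,-.081): 
  for h in (.017,.021,.025): print(L,h,np.round(proj(S,s['tool_pos']+R@[L,0,h]),1))
print('handle front',proj(S,s['tool_pos']+R@[-.04,0,.021]))
E
```

```text
40.0 [ 0.3676 -0.3389  0.2535] [[-0.626, 0.574, -0.528], [0.439, 0.819, 0.37], [0.644, 0.0, -0.765]] [ 0.1  0.1 -0.7] 0.012912891168658954 39.41853582859039
[[ 31  28  28  30  29  33  31  33  33  31  29  30  29  32  29  27  46  75  82  83  66  22   6   6]
 [ 32  25  30  30  32  27  33  30  29  31  31  28  25  30  27  28  36  84  84  81  80  55  53  19]
 [ 30  33  31  32  32  28  31  33  30  28  28  27  27  28  28  48  69  84  77  78  70  59  93  88]
 [ 30  27  33  29  33  30  28  29  28  33  28  32  29  28  61  76  84  70  54  61  69  49  86 116]
 [ 30  27  29  31  29  27  33  32  30  27  28  27  37  64  85  81  65  39  26  37  62  62  54  83]
 [ 28  32  28  31  30  31  29  35  29  31  27  42  67  86  81  59  33  27  27  26  39  58  61  65]
 [ 32  28  27  29  29  32  32  31  23  27  52  70  86  75  58  31  28  32  29  27  43  66  68  68]
 [ 27  33  30  32  28  30  31  26  39  61  77  84  67  48  26  28  28  28  40  61  61  68  55  43]
 [ 32  30  31  28  32  26  27  53  82  85  81  65  37  24  22  24  38  62  64  76  57  44  44  48]
 [ 31  31  28  26  27  24  28  68 112  83  57  31  1
[... 225 characters left out ...]
47  47  50  64  63]
 [ 15  20  23  19  23  16  17  16  15  35  59  56  71  57  45  47  47  45  46  49  55  65  78  81]
 [ 20  19  19  20  20  21  17  33  57  56  78  57  47  45  47  46  45  46  47  66  71  79  81  86]
 [ 16  21  23  17  20  36  49  69  77  54  56  46  44  45  47  44  52  65  66  78  81  81  84  82]
 [ 22  23  18  27  36  69  66  71  56  45  47  47  46  44  49  64  69  77  83  81  83  84  83  81]]
-0.089 0.017 [252.9 135.8]
-0.089 0.021 [254.1 136.5]
-0.089 0.025 [255.2 137.2]
-0.085 0.017 [254.  134.9]
-0.085 0.021 [255.2 135.6]
-0.085 0.025 [256.3 136.4]
-0.081 0.017 [255.1 134.1]
-0.081 0.021 [256.3 134.8]
-0.081 0.025 [257.4 135.5]
handle front [267.84329479 125.68737126]
```

```bash
python3 - <<'E'
from h import *
fr=[imaging.snapshot('scene') for _ in range(4)];S=fr[0]
g=np.mean([cv2.cvtColor(f['color'],cv2.COLOR_BGR2GRAY) for f in fr],0).astype(np.float32)
a=np.radians(-46.3); ex=np.array([np.cos(a),np.sin(a),0]); ey=np.array([-ex[1],ex[0],0]); C=np.array([.449,-.322,0])
xs=np.arange(-64,65,2)/1000
for y,z in((.06,.045),(.03,.045),(0,.045),(-.06,.045),(.082,.036),(-.082,.036)):
    q=np.array([proj(S,C+ex*x+ey*(y+.002)+[0,0,z]) for x in xs],np.float32)
    print(y,dict(zip((xs*1000).astype(int).tolist(),cv2.remap(g,q[None,:,0],q[None,:,1],cv2.INTER_LINEAR)[0].astype(int).tolist())))
E
```

```text
0.06 {-64: 101, -62: 103, -60: 112, -58: 116, -56: 100, -54: 85, -52: 75, -50: 65, -48: 41, -46: 56, -44: 99, -42: 112, -40: 113, -38: 113, -36: 112, -34: 111, -32: 115, -30: 86, -28: 47, -26: 16, -24: 19, -22: 21, -20: 20, -18: 17, -16: 10, -14: 72, -12: 133, -10: 175, -8: 173, -6: 172, -4: 172, -2: 172, 0: 172, 2: 173, 4: 174, 6: 174, 8: 175, 10: 177, 12: 166, 14: 148, 16: 130, 18: 117, 20: 116, 22: 146, 24: 161, 26: 38, 28: 15, 30: 16, 32: 20, 34: 17, 36: 26, 38: 74, 40: 117, 42: 114, 44: 113, 46: 114, 48: 114, 50: 112, 52: 96, 54: 106, 56: 118, 58: 122, 60: 122, 62: 124, 64: 125}
0.03 {-64: 98, -62: 99, -60: 100, -58: 101, -56: 100, -54: 75, -52: 59, -50: 54, -48: 38, -46: 62, -44: 90, -42: 111, -40: 112, -38: 112, -36: 112, -34: 113, -32: 116, -30: 77, -28: 41, -26: 17, -24: 19, -22: 17, -20: 15, -18: 17, -16: 31, -14: 148, -12: 182, -10: 178, -8: 177, -6: 176, -4: 176, -2: 177, 0: 177, 2: 178, 4: 178, 6: 179, 8: 179, 10: 172, 12: 151, 14: 142, 16: 154, 18: 137, 20: 150, 22: 158, 24: 133, 26: 37, 28: 16, 30: 15, 32: 16, 34: 13, 36: 58, 38: 97, 40: 114, 42: 112, 44: 111, 46: 111,
[... 1726 characters left out ...]
14, 38: 114, 40: 115, 42: 114, 44: 112, 46: 105, 48: 127, 50: 132, 52: 122, 54: 100, 56: 121, 58: 124, 60: 123, 62: 122, 64: 122}
-0.082 {-64: 72, -62: 72, -60: 72, -58: 71, -56: 71, -54: 72, -52: 74, -50: 73, -48: 69, -46: 54, -44: 72, -42: 104, -40: 110, -38: 110, -36: 110, -34: 110, -32: 112, -30: 81, -28: 41, -26: 13, -24: 12, -22: 20, -20: 36, -18: 71, -16: 78, -14: 77, -12: 79, -10: 79, -8: 80, -6: 81, -4: 93, -2: 97, 0: 108, 2: 126, 4: 131, 6: 140, 8: 145, 10: 141, 12: 124, 14: 117, 16: 122, 18: 126, 20: 125, 22: 138, 24: 182, 26: 112, 28: 75, 30: 61, 32: 26, 34: 17, 36: 31, 38: 67, 40: 83, 42: 88, 44: 86, 46: 84, 48: 84, 50: 83, 52: 80, 54: 62, 56: 63, 58: 71, 60: 71, 62: 75, 64: 80}
```

The paddles actually span −14 to +25 mm along my axis, so the console centre is 5 mm farther out. Corrected target for rocker 1: (.487,−.275).

```bash
python3 - <<'E'
from h import *
for z in (.12,.06,.042): plan([.4869,-.2747,z],off=(-.086,0,.023))
E
```

```text
40.5 [ 0.3674 -0.3391  0.2536] [[-0.626, 0.574, -0.527], [0.439, 0.819, 0.37], [0.644, 0.0, -0.765]] [ 0.1  0.1 -1.1] 0.012917999343850163 39.4184410572052
q [-0.73  0.57  1.55 -0.08  1.71 -1.67] tip [ 0.4091 -0.3684  0.1806] shift [-4.66 12.13  4.  ] rot [ 0.001  0.    -0.001]
40.5 [ 0.3674 -0.3391  0.2536] [[-0.626, 0.574, -0.527], [0.439, 0.819, 0.37], [0.644, 0.0, -0.765]] [ 0.1  0.1 -1.1] 0.012917999343850163 39.4184410572052
q [-0.73  0.57  1.55 -0.08  1.71 -1.67] tip [ 0.4091 -0.3684  0.1806] shift [-8.52 12.13  8.59] rot [ 0.001  0.    -0.001]
40.5 [ 0.3674 -0.3391  0.2536] [[-0.626, 0.574, -0.527], [0.439, 0.819, 0.37], [0.644, 0.0, -0.765]] [ 0.1  0.1 -1.1] 0.012917999343850163 39.4184410572052
q [-0.73  0.57  1.55 -0.08  1.71 -1.67] tip [ 0.4091 -0.3684  0.1806] shift [-9.68 12.13  9.97] rot [ 0.001  0.    -0.001]
```

Call:
send_rows:
  moves:
    - [1, -4.7, 12.1, 4, 0, 0, 0]
    - [1, -4.7, 12.1, 4, 0, 0, 0]
    - [1, -4.7, 12.1, 4, 0, 0, 0]
    - [1, -4.7, 12.1, 4, 0, 0, 0]
    - [1, -8.5, 12.1, 8.6, 0, 0, 0]
    - [1, -8.5, 12.1, 8.6, 0, 0, 0]
    - [1, -8.9, 12.1, 9.1, 0, 0, 0]
    - [1, -9.2, 12.1, 9.4, 0, 0, 0]
    - [1, -9.4, 12.1, 9.7, 0, 0, 0]

```text
time_s: 41.62
tool_pos: [0.445, -0.2459, 0.1201]
tool_rot: [0.283, 0.896, 0.103, -0.326]
force: [-0.8, 0.5, 0.1]
grip_width: 0.013
gripper_force: 39.5
```

Call:
send_rows:
  moves:
    - [1, -0.15, 0, 0.2, 0, 0, 0]
    - [1, -0.3, 0, 0.35, 0, 0, 0]
    - [1, -0.3, 0, 0.35, 0, 0, 0]

```text
time_s: 42.0
tool_pos: [0.4439, -0.2449, 0.1153]
tool_rot: [0.283, 0.895, 0.104, -0.328]
force: [-3.4, 0.8, 8.7]
grip_width: 0.0124
gripper_force: 40.0
```

```bash
python3 - <<'E'
from h import *
plan([.4869,-.2747,.042],off=(-.086,0,.023))
E
```

```text
42.0 [ 0.4439 -0.2449  0.1153] [[-0.625, 0.574, -0.529], [0.438, 0.819, 0.371], [0.647, -0.0, -0.763]] [-3.4  0.8  8.7] 0.012390241965696677 39.981409907341
q [-0.55  0.76  1.57  0.04  1.5  -1.53] tip [ 0.4854 -0.2741  0.0421] shift [-0.12  0.03 -0.07] rot [ 0.    -0.003 -0.001]
```

Contact at 8.7 N and at the stop. Lifting off to check.

Call:
send_rows:
  moves:
    - [1, 2.6, 0, -3, 0, 0, 0]
    - [1, 5.2, 0, -6.1, 0, 0, 0]
    - [1, 9, -12, -10.5, 0, 0, 0]
    - [1, 9, -12, -10.5, 0, 0, 0]
    - [1, 9, -12, -10.5, 0, 0, 0]
    - [1, 9, -12, -10.5, 0, 0, 0]

```text
time_s: 42.75
tool_pos: [0.3747, -0.3431, 0.2525]
tool_rot: [0.283, 0.896, 0.104, -0.327]
force: [0.3, 0.7, 0.2]
grip_width: 0.0126
gripper_force: 39.5
```

```bash
python3 - <<'E'
from rk import *
rockers(); edges()
s=st();print(np.round(s['q'],2)); 
Rt=np.array([[-.994,.108,0],[.108,.994,0],[0,0,-1]]); R=Ro.from_quat(s['tool_rot']).as_matrix()
print(Ro.from_matrix(R.T@Rt).as_rotvec())
S=snap('scene');H,Sa,V=hsv(S);rect(S,(Sa<45)&(V>150),.078,20,' gauge',(380,290,526,428))
E
```

```text
[263.9 170.7] slope 0.13 area 2912
[262.9 179.4] slope 0.138 area 2970
[261.4 187.7] slope -0.178 area 2739
[261.  197.3] slope 0.133 area 3263
[258.9 206.5] slope 0.13 area 3884
1 [(np.float64(-0.9), np.float64(2.2), 172), (np.float64(-3.8), np.float64(2.3), 182), (np.float64(-3.7), np.float64(2.7), 181), (np.float64(-3.5), np.float64(2.8), 181), (np.float64(-2.5), np.float64(3.0), 204), (np.float64(-4.6), np.float64(-0.6), 115)]
2 [(np.float64(-1.5), np.float64(2.7), 160), (np.float64(-3.8), np.float64(2.3), 181), (np.float64(-3.4), np.float64(2.5), 181), (np.float64(-3.4), np.float64(2.9), 179), (np.float64(-2.5), np.float64(3.1), 204), (np.float64(-2.8), np.float64(-0.7), 108)]
3 [(np.float64(-3.1), np.float64(2.6), 161), (np.float64(-3.5), np.float64(2.5), 169), (np.float64(-3.8), np.float64(2.3), 166), (np.float64(-4.4), np.float64(2.0), 165), (np.float64(-4.3), np.float64(1.5), 156), (np.float64(-6.0), np.float64(-0.1), 26)]
4 [(np.float64(-1.3), np.float64(2.6), 152), (np.float64(-3.7), np.float64(2.3), 175), (np.float64(-3.4), np.float64(2.3), 174), (np.float64(-3.3), np.float64(2.9), 170), (np.float64(-2.4), np.float64(3.0), 187), (np.float64(-6.0), np.float64(0.1), 75)]
5 [(np.float64(-0.3), np.float64(2.2), 169), (np.float64(-3.8), np.float64(2.0), 179), (np.float64(-3.6), np.float64(2.8), 171), (np.float64(-2.8), np.float64(2.9), 172), (np.float64(-2.6), np.float64(2.8), 181), (np.float64(-6.0), np.float64(2.6), 79)]
43.25 [ 0.375  -0.3427  0.2523] [[-0.626, 0.574, -0.528], [0.439, 0.819, 0.37], [0.645, 0.0, -0.765]] [ 0.1 -0.3 -0.6] 0.012999250862871072 39.4741415977478
[-0.72  0.58  1.53 -0.07  1.72 -1.67]
[ 0.17607821 -0.68531663 -0.4819918 ]
 gauge px [417.8 322.1] ctr [0.4623 0.2218] size [106.  19.] deg 13.4 centroid [0.4629 0.2219]
```

Rocker 1 has flipped off, so only rocker 3 is on. Returning the stylus to the mat.

Call:
send_rows:
  moves:
    - [1, 1.8, 13.8, 0.5, 0, -0.7, 0]
    - [1, 1.8, 13.8, 0.5, 0, -0.7, 0]
    - [1, 1.8, 13.8, 0.5, 0, -0.7, 0]
    - [1, 1.8, 13.8, 0.5, 0, -0.7, 0]
    - [1, 1.8, 13.8, 0.5, 0, -0.7, 0]
    - [1, 1.8, 13.8, 0.5, 0, -0.7, 0]
    - [1, 1.8, 13.8, 0.5, 0, -0.7, 0]

```text
time_s: 44.18
tool_pos: [0.4407, -0.2211, 0.2601]
tool_rot: [0.301, 0.953, 0.0, -0.001]
force: [0.5, 0.1, -1.4]
grip_width: 0.0126
gripper_force: 39.5
```

```bash
python3 - <<'E'
from h import *
s=st();print(np.round(s['q'],2)); 
Rt=np.array([[-.994,.108,0],[.108,.994,0],[0,0,-1]]); R=Ro.from_quat(s['tool_rot']).as_matrix()
print(Ro.from_matrix(R.T@Rt).as_rotvec(),shift([.447,.40,.26]))
E
```

```text
44.17 [ 0.4407 -0.2211  0.2601] [[-0.818, 0.575, -0.001], [0.575, 0.818, 0.001], [0.001, -0.0, -1.0]] [ 0.5  0.1 -1.4] 0.01261414160722399 39.479082226753235
[-0.49  0.22  1.91  0.    1.01 -1.45]
[ 3.07473845e-04 -1.47283611e-03 -5.04285911e-01] [35.19466529 51.17677906  0.05548199]
```

Call:
send_rows:
  moves:
    - [1, 35.2, 51.2, 0, 0, 0, -0.504]
    - [1, 35.2, 51.2, 0, 0, 0, -0.504]
    - [1, 35.2, 51.2, 0, 0, 0, -0.504]
    - [1, 35.2, 51.2, 0, 0, 0, -0.504]
    - [1, 35.2, 51.2, 0, 0, 0, -0.504]
    - [1, 35.2, 51.2, 0, 0, 0, -0.504]
    - [1, 35.2, 51.2, 0, 0, 0, -0.504]
    - [1, 35.2, 51.2, 0, 0, 0, -0.504]
    - [1, 35.2, 51.2, 0, 0, 0, -0.504]
    - [1, 35.2, 51.2, 0, 0, 0, -0.504]

```text
time_s: 45.42
tool_pos: [0.4464, 0.4033, 0.2596]
tool_rot: [0.054, 0.999, -0.001, -0.001]
force: [1.1, 0.6, 0.2]
grip_width: 0.0128
gripper_force: 39.5
```

Call:
send_rows:
  moves:
    - [1, 0, 0, 0, 0, 0, 0]
    - [1, 0, 0, 0, 0, 0, 0]

```text
time_s: 45.68
tool_pos: [0.446, 0.4006, 0.2592]
tool_rot: [0.054, 0.999, -0.001, -0.001]
force: [0.4, 0.2, -0.6]
grip_width: 0.0128
gripper_force: 39.5
```

```bash
python3 - <<'E'
from h import *
s=st(); print(shift([.447,.40,.035]))
E
```

```text
45.67 [0.446  0.4006 0.2592] [[-0.994, 0.107, -0.002], [0.107, 0.994, -0.002], [0.002, -0.002, -1.0]] [ 0.4  0.2 -0.6] 0.01278856635112414 39.540746212005615
[-1.40158752e-01 -2.76905051e-03  2.24219763e+01]
```

Call:
send_rows:
  moves:
    - [1, 0, 0, 6, 0, 0, 0]
    - [1, 0, 0, 12, 0, 0, 0]
    - [1, 0, 0, 18, 0, 0, 0]
    - [1, 0, 0, 21.5, 0, 0, 0]
    - [1, 0, 0, 22.4, 0, 0, 0]
    - [1, 0, 0, 22.7, 0, 0, 0]
    - [1, 0, 0, 22.7, 0, 0, 0]
    - [-1, 0, 0, 22.6, 0, 0, 0]
    - [-1, 0, 0, 22.6, 0, 0, 0]
    - [-1, 0, 0, 22.6, 0, 0, 0]

```text
time_s: 46.92
tool_pos: [0.4462, 0.4013, 0.0349]
tool_rot: [0.054, 0.999, 0.0, 0.0]
force: [-0.6, 0.7, -0.1]
grip_width: 0.0664
gripper_force: 0.0
```

Call:
send_rows:
  moves:
    - [-1, 0, 0, 0, 0, 0, 0]
    - [-1, 0, 0, 0, 0, 0, 0]
    - [-1, 0, 0, -5, 0, 0, 0]
    - [-1, 0, 0, -10, 0, 0, 0]
    - [-1, 10, -10, -20, 0, 0, 0]
    - [-1, 10, -20, -20, 0, 0, 0]
    - [-1, 10, -30, -20, 0, 0, 0]
    - [-1, 10, -30, -20, 0, 0, 0]

```text
time_s: 47.92
tool_pos: [0.341, 0.1987, 0.2167]
tool_rot: [0.053, 0.999, 0.0, 0.0]
force: [0.8, -1.3, 0.8]
grip_width: 0.0853
gripper_force: 0.0
```

```bash
python3 - <<'E'
from rk import *
st();S=snap('scene');H,Sa,V=hsv(S);rect(S,(Sa<45)&(V>150),.078,20,' gauge',(380,290,526,428));rect(S,(V<75),.016,30,'stylus',(440,350,526,428))
rect(S,(Sa<60)&(V>120),.009,20,'rod',(440,390,475,412))
ye=(H>18)&(H<34)&(Sa>110)&(V>90); rect(S,ye,.107,3,'stem',(265,200,390,305)); rockers()
cv2.imwrite('pics/end.png',S['color'])
E
```

```text
47.92 [0.341  0.1987 0.2167] [[-0.994, 0.106, 0.001], [0.106, 0.994, 0.0], [-0.001, 0.0, -1.0]] [ 0.8 -1.3  0.8] 0.08530620955319823 0.0
 gauge px [417.6 322.4] ctr [0.4633 0.2219] size [104.  19.] deg 13.4 centroid [0.4636 0.222 ]
stylus px [482.7 380.2] ctr [0.4402 0.4008] size [15. 90.] deg 173.8 centroid [0.4407 0.4008]
rod px [461.4 400.2] ctr [0.5074 0.3941] size [ 9. 51.] deg 174.1 centroid [0.5063 0.3942]
stem px [297.2 297.7] ctr [6.201e-01 3.000e-04] size [12. 13.] deg 135.2 centroid [0.6201 0.0011]
stem px [278.3 296.2] ctr [ 0.6483 -0.0312] size [12. 14.] deg 135.2 centroid [ 0.6474 -0.0312]
stem px [352.4 261.2] ctr [0.4654 0.0238] size [16. 12.] deg 43.0 centroid [0.4658 0.024 ]
stem px [332.2 244.2] ctr [ 0.4653 -0.0408] size [11. 12.] deg 135.1 centroid [ 0.4662 -0.041 ]
stem px [312.  227.2] ctr [ 0.4662 -0.1089] size [11. 10.] deg 45.4 centroid [ 0.4666 -0.1083]
[262.8 170.6] slope 0.146 area 3530
[262.8 179.3] slope 0.136 area 3173
[261.3 187.6] slope -0.156 area 3117
[261.  197.3] slope 0.138 area 3253
[258.8 206.5] slope 0.136 area 3905
```

View pics/end.png

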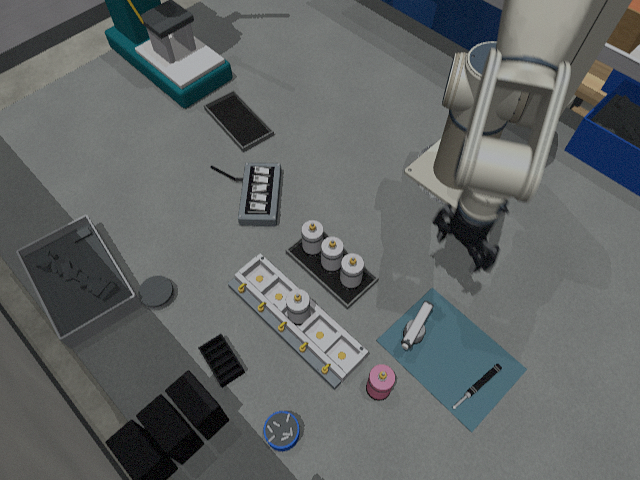

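The final view shows three canisters standing in the tray, one left in nest 3 at (297,298), and only rocker 3 on. The gauge stands at (417,322) and the stylus lies flat at (483,380), both on the mat, and the arm is clear. Handing in.

```bash
python3 -c "
from station import env
print(env.finish_job())"
```

```text
the job is handed in; nothing more can be done
None
```

I handed the job in, with no verdict returned: canisters 1, 2 and 4 read charged and stand in the tray, canister 3 read low and stays in nest 3 (nest 5 was empty), only rocker 3 is on, and the gauge and stylus are back on the mat.

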